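Fish the fallen display bracket out of the wire guard

ROBOT

A 7-joint arm with a two-finger parallel gripper is mounted at the origin on the work surface. World frame = base frame: x ahead of the robot, y to its left, z up, the work surface at z = 0. Lengths are in m, angles in rad, forces in N, time in s.
With the tool pointing down it reaches from about 0.4 to 0.85 m from the base axis. Payload 4.5 kg.
Tool frame: the origin (TCP) lies between the finger pads; the fingertips stand nose_length ahead of it and the grasp point (between the pads) lies 3 mm ahead of it (nose_length is the distance from the TCP to the fingertips, in m); z points along the fingers, y is the direction in which the jaws open and shut (so a half turn about z gives the same grasp; the last joint's range is limited). The gripper opens to 85 mm and grips with 20 to 120 N. Pads are 22 mm wide; open, the fingers measure 114 mm over their backs; the gripper's body (76 mm by 85 mm) begins 54 mm behind the grasp point. The pads swing forward as they close: fully open they stand 13 mm farther back than shut.
Start: joints at [-1.308, 0.689, -0.195, 1.565, 0.157, 0.902, -0.215], TCP at [0.142, 0.609, 0.253] pointing down, gripper open.
Joint ranges: [-3.01, 3.01], [-0.46, 2.08], [-1.47, 1.51], [0.13, 2.56], [-1, 4.14], [0.04, 2.09], [-2.66, 2.66]. Speed limits (rad/s): [2.57, 2.57, 3.14, 3.14, 3.14, 3.14, 3.14].

INTERFACE

Orientations are given as a rotation vector (axis times angle).
In Python, from bench import * gives the robot as it stands.
- The arm moves only by the tool carry_out, never from a script. Its arguments are lists of equal length, an entry for each row: "linear": the shift along the tool's x, y, z in cm, a list of three; "turn": the turn, a rotation vector about the tool's x, y, z in rad, a list of three. A call has 1 to 10 rows; each row shifts and turns the commanded pose from where the row before left it, along the tool's axes as they then stand; what a row does not reach is not made up. A row lasts 1/12 s, in which the tool goes at most 41.7 mm and 7.16 degrees, less where a joint would pass 70% of its speed; a pose out of reach is approached as far as the arm can. A call is refused whole if a number of a shift passes 4.17 or a number of a turn 0.125, either way. A call with a gripper value outside its range is refused whole. "gripper" is the opening, from 0 (shut) to 1 (fully open), set as the call begins (left out, the last holds). The fingers move at their own pace and stop on an object; the grip force is fixed at half the most. Time passes only in rows, so rows that do not move let the fingers close. It gives the time, the measured TCP pose, the force and the opening at its end, in the units of the state.
- read_state(): the state, without advancing time (a new reading comes with each control period).
- snapshot(name): name is "side" or "top"; returns a dict with "img" (384x512x3 uint8, red, green, blue), "fx", "fy", "cx", "cy" (pixels), "k1" (the pictures are not rectified: a ray, as slopes to the right and down, at radius r is drawn at 1 + k1 r^2 times it, then the intrinsics apply), "xyz" and "rotation" of the camera in the world. Camera axes: x right, y up, looking along -z (the intrinsics and any distortion apply to the point x, -y, -z); pixel columns grow to the right and rows downward; lengths in m; the calibration is good to about 2 mm. A picture is of the moment at which its call begins. There is no depth.
- close_job(): hands the job in, once; it reports no verdict.
The state is a dict: "t": time; "joints": joint angles; "joint_vel": joint speeds; "joint_torque": joint torques, N m; "position": TCP position; "eef_rot": TCP orientation; "force": force on the tool from outside, world axes, zero at the start; "moment": the same for the moment, N m; "width": finger opening in m.
Only numpy, scipy, OpenCV 4.12 (cv2) and the standard library are available. Lean on these libraries where they do the work, as an engineer would, in place of code of your own. Each camera call takes 0.05 s, during which the arm holds its last target.

TASK

The yellow display bracket has fallen inside the fixed wire guard, where no hand gets in. Reach in through the guard's mouth with the hooked rod, lower the hook behind the bracket's upright flange right down to its plate, pressing only lightly, and draw the bracket along the white deck until it is completely outside the guard; then lay the rod back in its wooden rest as it was and put the bracket flat on its plate in the blue tray. Do not strike the guard or press hard with the rod, and leave everything else on the table undisturbed.

Things in the scene. Friction and masses are not known exactly. Their poses are not given: they have to be found in the camera images.
- bracket: Loose yellow steel L-bracket, 0.2 to 0.45 kg: plate 80 (x) x 60 (y) x 5 mm with an upright flange at its -x end. Origin: centre of the plate's underside, z up. It starts flat on the deck inside the guard, flange towards the mouth, turned up to 0.25 rad from the guard's axis, the flange's outer face 70 to 105 mm inside the mouth.
- flange (a point): Middle of the top edge of the bracket's flange, which is 10 mm thick (bracket x -40 to -30 mm), 60 mm wide and 26 mm tall over the plate's underside. Once outside, it can be pinched from above across its 10 mm.
- rod: Loose hooked rod, 0.15 kg, 225 mm long, hook towards +x. Origin: middle of the purple handle, a block 44 (x) x 18 (y, width to grip) mm from 15 mm above to 29 mm below the origin. A steel bar 8 x 8 mm, axis 25 mm below the origin, runs on to x = 203 mm. It starts level in the rest, hook down. It balances some 75 to 90 mm ahead of the handle's middle: grip firmly.
- hook (a point): Underside of the hook's foot, 195 mm ahead of and 61 mm below the rod's origin. The hook is a flat 16 mm wide (y), 6 mm thick (x 197 to 203 mm), going down to 36 mm below the bar's axis, with a toe 4 mm thick at its foot reaching back to x = 189 mm.
- guard: Fixed grey wire guard on a white deck 6 mm thick. Origin: table level under the middle of the mouth; +x points inward through the mouth, z up. Deck: x -190 to 210 mm, y +-95 mm, top 6 mm above the table. The cage covers x 0 to 208 mm, closed at sides, top and far end; inside it is 140 mm wide (y +-70) and its roof wires are 94 mm above the table.
- lintel (a point): Middle of the underside of the red bar across the mouth (guard x 0 to 8 mm), 68 mm above the table. A level rod raised to clear the flange does not fit under it: go in low and level, then tip the hook end up about 15 degrees, handle low, as the hook passes in, carry it over the flange, level it and lower it until it touches the plate.
- rest: Fixed wooden rest, base 150 x 50 x 6 mm, with two notched blocks at x = -35 and +60 mm, each 18 mm thick, 44 mm wide, 52 mm tall. Origin: table level. The rod's bar lies in both notches along the rest's +x, hook towards +x, the rod's origin at x = -85, y = 0, z = 67 mm of this frame.
- notch (a point): Middle of the floor of the rest's notch nearest the handle, 38 mm above the table. Notches open upward, 15 mm wide and 14 mm deep; the block's near face lies 41 mm ahead of the handle's middle.
- tray: Fixed open blue tray, 160 (x) x 130 (y) x 30 mm outside, walls and floor 5 mm. Origin: under its middle, at table level.
- jar: amber glass jar with white cap, 32 mm across, 50 mm tall, standing on the open deck just to one side of the mouth; origin at its foot. Bystander: leave alone.
- weight: brass weight with a knob, 52 mm across, 78 mm tall, beyond the tray; origin at its foot. Bystander: leave alone.
- solvent: white bottle with red cap, 60 mm across, 130 mm tall, far left; origin at its foot. Bystander: leave alone.
- cup: white cup, 72 mm across, 85 mm tall, beyond the guard; origin at its foot. Bystander: leave alone.
- brush: hand brush lying near the robot on the left, about 150 to 200 mm long; origin under it. Bystander: leave alone.
Not all that is in view belongs to the job. Several things have the shape of the bracket; the one meant has the colours described above. Leave any green look-alike of the rod alone.

How it is judged:
On the way, in this order (a step that is already met when the one before it is completed fails the run):
1. the hook is down behind the flange, at the plate (its foot within 9 mm of the plate's top) while the bracket is still inside the guard (x of bracket in the frame of guard above 0.08 m and x of hook in the frame of bracket between -0.032 and 0.045 m and y of hook in the frame of bracket between -0.036 and 0.036 m and z of hook in the frame of bracket between -0.005 and 0.014 m), for 0.1 s.
2. the bracket has been drawn along the deck with the hook until it is wholly outside the guard (x of bracket in the frame of guard below -0.042 m and z of bracket in the frame of guard below 0.016 m and angle between bracket's own z axis and vertical below 0.15 rad and distance between hook and bracket below 0.07 m), for 0.1 s.
At the end, for the whole second after the job is handed in: The bracket lies flat on its plate on the floor of the blue tray (origin within 50 mm in x and 45 mm in y of the tray's middle, tilt under 0.12 rad), the rod lies in both notches of the rest as at the start (within 20 mm along, hook the same way and down), both at rest and released (x of bracket in the frame of tray between -0.05 and 0.05 m and y of bracket in the frame of tray between -0.045 and 0.045 m and z of bracket in the frame of tray between 0 and 0.012 m and angle between bracket's own z axis and vertical below 0.12 rad and linear speed of each of bracket, rod below 0.02 m/s and x of rod in the frame of rest between -0.105 and -0.065 m and y of rod in the frame of rest between -0.012 and 0.012 m and z of rod in the frame of rest between 0.06 and 0.073 m and angle between the x axis of rod and the x axis of rest, either way round below 0.12 rad and angle between rod's own z axis and vertical below 0.2 rad and x of hook in the frame of rest above 0 m); the robot touches nothing.
It fails at once if the rod presses on or strikes the guard, its deck or the bracket with more than 30 N (contact force between rod and guard above 30 N or contact force between rod and bracket above 30 N).
It fails at once if the arm or hand pushes against the guard or its deck with more than 30 N (contact force between the arm and guard above 30 N).
It fails at once if the bracket is turned over inside the guard (x of bracket in the frame of guard above 0 m and angle between bracket's own z axis and vertical above 0.6 rad).
It fails at once if a bystander (jar, weight, bottle, cup, brush) is moved more than 25 mm (distance of any of jar, weight, solvent, cup, brush from where it was at the start of the episode above 0.025 m).
It also fails if it takes over 72 s, if anything falls off the work surface, if the arm or the gripper's body presses on something with over 40 N, if the wrist force passes 120 N, or if a joint passes its speed limit or range.

## Working session

There is one attempt and no reset: what is moved stays moved. The work goes in short steps, Python scripts to look and compute and a tool call to move; the robot and the scene stay as the last step left them, time stands still between calls to the robot, and variables do not carry over. Pictures are saved under pics/ and viewed, and the job is handed in when it is done.

Besides the shell and the picture viewer there is one more tool, called after "Request:" as a command line: name --argument value ..., lists and objects as JSON in quotes. carry_out: Moves the arm, as the interface text tells. Its arguments: {"type":"object","properties":{"linear":{"type":"array"},"turn":{"type":"array"},"gripper":{"type":"number"}},"required":["linear","turn"]}

```bash
ls; mkdir -p pics
python3 - <<'E'
from bench import *
import cv2,numpy as np
print(read_state())
for n in("side","top"):
    s=snapshot(n);print(n,{k:v for k,v in s.items() if k!='img'})
    cv2.imwrite(f'pics/{n}0.png',s['img'][:,:,::-1])
E
```

```text
pics
{'t': 0.0, 'joints': array([-1.30819305,  0.69002018, -0.19452718,  1.56633305,  0.15729276,
        0.90249295, -0.21507325]), 'joint_vel': array([-1.75519491e-04,  8.22666340e-06,  1.58423646e-03,  3.72217840e-05,
       -5.80289099e-04, -1.25209548e-03,  3.80642061e-04]), 'joint_torque': array([ 1.14054878e-04, -5.39606416e+01, -1.26668852e+00, -1.58538973e+01,
        9.03228123e-03,  9.45225387e-03,  1.77834025e-06]), 'position': array([0.14165789, 0.6081143 , 0.25246468]), 'eef_rot': array([-3.58428490e-01, -3.12098029e+00,  2.92036127e-03]), 'force': array([-0.65939794, -0.26165758,  0.18730214]), 'moment': array([-0.01109657,  0.01002535,  0.00784421]), 'width': 0.08521111687120453}
side {'fx': 475.5314640578017, 'fy': 475.5314640578017, 'cx': 259.0318090198199, 'cy': 181.5380590798558, 'k1': -0.1367386542464476, 'xyz': array([-0.13867669, -0.77746377,  1.05090345]), 'rotation': array([ 0.77537475, -0.28707552, -0.63005366])}
top {'fx': 455.81865416045, 'fy': 455.81865416045, 'cx': 253.97513711449807, 'cy': 191.97390397265576, 'k1': -0.15555550878058527, 'xyz': array([0.21851312, 0.02012396, 1.36031892]), 'rotation': array([ 0.16462204, -0.17395458, -1.57891415])}
```

View pics/side0.png

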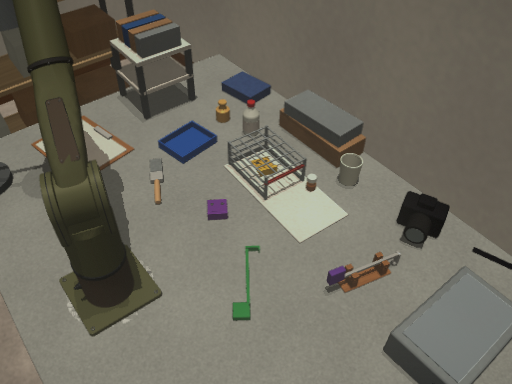

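View pics/top0.png

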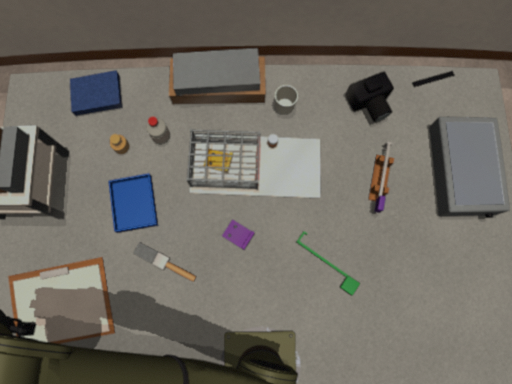

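Side: cage around (265,160), rest and rod at (365,270). Top: cage (225,160), rest (382,180), bright tray (134,203). The next step is zoomed crops.

```bash
cat > h.py <<'E'
import numpy as np,cv2
from scipy.spatial.transform import Rotation as R
from bench import *
def ray(s,u,v):
    K=np.array([[s['fx'],0,s['cx']],[0,s['fy'],s['cy']],[0,0,1.]])
    p=cv2.undistortPoints(np.array([[[u,v]]],float),K,np.array([s['k1'],0,0,0.]),None,None)[0,0] if False else None
    xd=np.array([(u-s['cx'])/s['fx'],(v-s['cy'])/s['fy']]);x=xd.copy()
    for _ in range(50): x=xd/(1+s['k1']*(x@x))
    return s['xyz'],R.from_rotvec(s['rotation']).apply([x[0],-x[1],-1])
def plane(s,u,v,z):
    o,d=ray(s,u,v); return o+d*(z-o[2])/d[2]
def proj(s,P):
    q=R.from_rotvec(s['rotation']).inv().apply(np.atleast_2d(P)-s['xyz'])
    x=np.c_[q[:,0]/-q[:,2],-q[:,1]/-q[:,2]]
    x=x*(1+s['k1']*(x**2).sum(1))[:,None]
    return x*[s['fx'],s['fy']]+[s['cx'],s['cy']]
def tri(s1,p1,s2,p2):
    o1,d1=ray(s1,*p1);o2,d2=ray(s2,*p2);d1=d1/np.linalg.norm(d1);d2=d2/np.linalg.norm(d2)
    A=np.c_[d1,-d2];t=np.linalg.lstsq(A,o2-o1,rcond=None)[0]
    a=o1+d1*t[0];b=o2+d2*t[1];return (a+b)/2,np.linalg.norm(a-b)
def crop(s,x0,y0,x1,y1,k,name):
    cv2.imwrite('pics/'+name,cv2.resize(s['img'][y0:y1,x0:x1,::-1],None,fx=k,fy=k,interpolation=cv2.INTER_CUBIC))
E
python3 - <<'E'
from h import *
import pickle
d={n:snapshot(n) for n in("side","top")}
pickle.dump(d,open('s0.pkl','wb'))
crop(d['top'],180,115,330,205,5,'tg.png');crop(d['side'],215,115,355,240,5*0.9,'sg.png')
crop(d['top'],350,130,410,220,6,'tr.png');crop(d['side'],315,235,415,300,7,'sr.png')
E
```

```text
(no output)
```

View pics/tg.png

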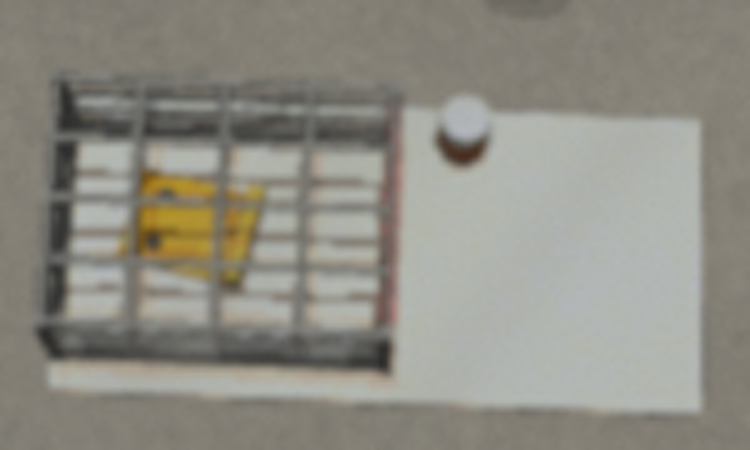

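View pics/sg.png

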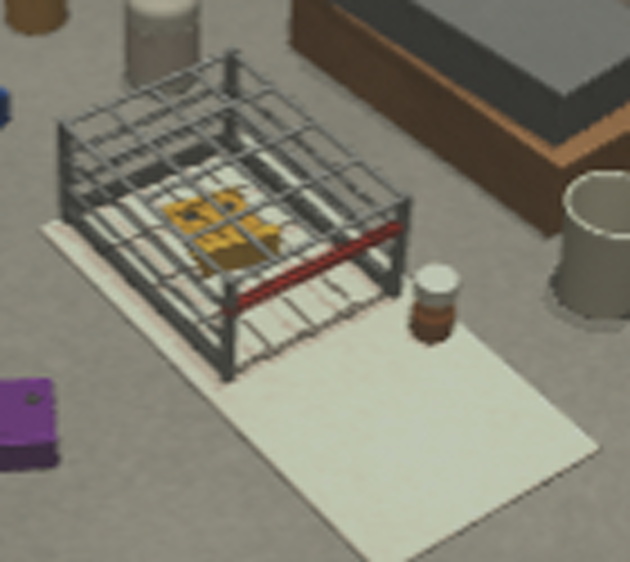

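View pics/tr.png

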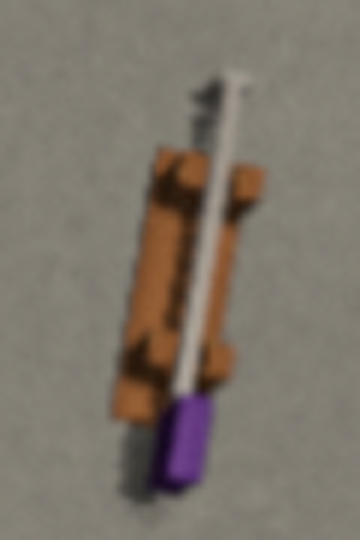

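View pics/sr.png

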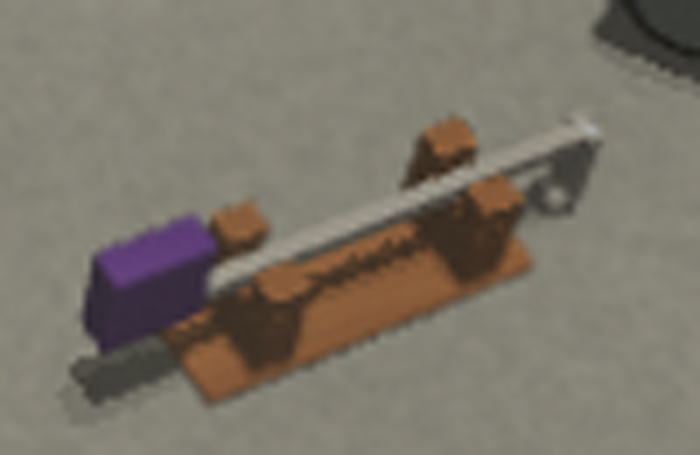

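Crops: the yellow bracket is visible in the top view near (215,160) with its flange at the right, and the mouth with the red bar is at u≈258. The jar is at (273,140). In the rest, the rod's handle is at the bottom (381,203) and its hook at the top (389,143). Next I'll measure these.

```bash
cat > m.py <<'E'
from h import *
import pickle
d=pickle.load(open('s0.pkl','rb'));T=d['top'];S=d['side']
g=cv2.cvtColor(T['img'],cv2.COLOR_RGB2GRAY).astype(float)
print('deck grey',g[170,290],'table',g[230,300])
th=(g[165:180,280:310].mean()+g[215:225,290:310].mean())/2
def cross(a):  # first subpixel crossing
    i=np.where((a[:-1]-th)*(a[1:]-th)<=0)[0][0]; return i+(a[i]-th)/(a[i]-a[i+1])
bot=[(u,180+cross(g[180:215,u])) for u in range(265,315)]
rt=[(300+cross(g[v,300:335]),v) for v in range(145,192)]
tp=[(u,160-cross(g[160:120:-1,u])) for u in range(285,315)]
botl=[(u,215-cross(g[215:185:-1,u])) for u in range(195,255)]
def W(L,z=.006): return np.array([plane(T,*p,z)[:2] for p in L])
def fit(P):
    x=cv2.fitLine(P.astype(np.float32),cv2.DIST_HUBER,0,1e-5,1e-5).ravel();return x[2:],x[:2]
for n,L in(('bot',bot),('botl',botl),('tp',tp),('rt',rt)):
    c,v=fit(W(L));print(n,c,np.arctan2(v[1],v[0]),np.arctan(v[0]/v[1]))
# purple handle, brown, yellow masks
hsv=cv2.cvtColor(T['img'],cv2.COLOR_RGB2HSV)
def mask(hs,lo,hi,box):
    m=cv2.inRange(hs,lo,hi);z=np.zeros_like(m);x0,y0,x1,y1=box;z[y0:y1,x0:x1]=m[y0:y1,x0:x1];return z
hm=mask(hsv,(125,80,60),(160,255,255),(350,170,410,220))
print('handle',cv2.minAreaRect(np.argwhere(hm)[:,::-1].astype(np.float32)))
tm=mask(hsv,(100,120,60),(130,255,255),(100,165,170,240))
cn=max(cv2.findContours(tm,0,2)[0],key=cv2.contourArea);print('tray',cv2.minAreaRect(cn))
b=cv2.boxPoints(cv2.minAreaRect(cn));W4=np.array([plane(T,*p,.03) for p in b]);print(W4, W4.mean(0),np.linalg.norm(np.diff(W4,axis=0),axis=1))
E
python3 m.py
```

```text
deck grey 178.0 table 128.0
bot [ 0.50042945 -0.09805535] 1.512666 0.05813034
botl [0.5113994  0.10439408] 1.5156914 0.055104926
tp [ 0.6867631 -0.1274937] 1.499593 0.071203314
rt [ 0.6170083  -0.19558948] -0.048945554 -1.5218508
handle ((381.0, 203.0), (14.0, 6.0), 90.0)
tray ((132.14999389648438, 202.55001831054688), (52.8915901184082, 43.133514404296875), 81.8698959350586)
[[0.55486803 0.45783832 0.03      ]
 [0.57174307 0.32559753 0.03      ]
 [0.41118644 0.29787324 0.03      ]
 [0.39394986 0.42659852 0.03      ]] [0.48293685 0.3769769  0.03      ] [0.13331314 0.16293271 0.12987416]
```

Run:
```python
from h import *
import pickle
d=pickle.load(open('s0.pkl','rb'));T=d['top'];S=d['side']
crop(T,195,140,245,182,14,'ty.png');crop(S,240,145,290,185,14,'sy.png')
```

```text
(no output)
```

View pics/ty.png

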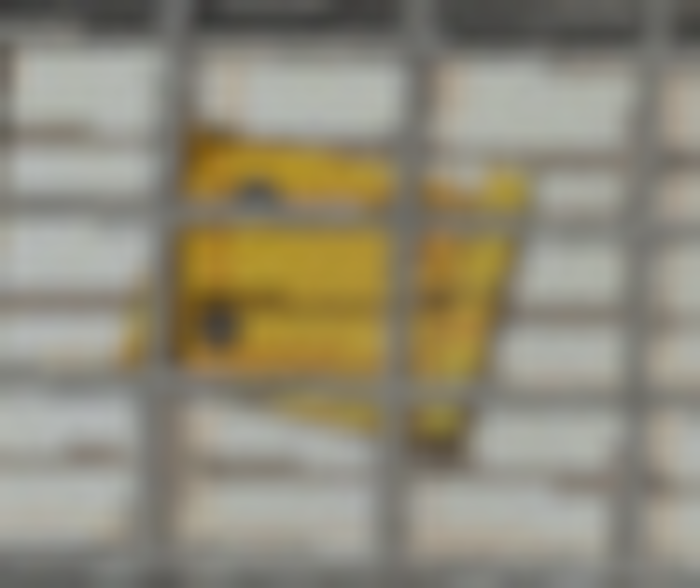

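View pics/sy.png

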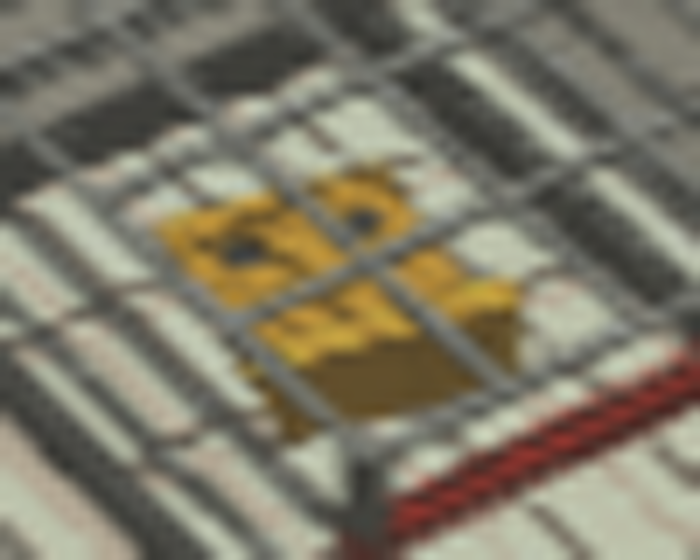

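```bash
cat > b.py <<'E'
from h import *
import pickle
d=pickle.load(open('s0.pkl','rb'));T=d['top'];S=d['side']
xg=np.array([.057,.9984,0]);O=np.array([.600,-.0046,0]);yg=np.array([-xg[1],xg[0],0])
def G(P): return np.array([(P-O)@xg,(P-O)@yg])*1000
tp=lambda X,Y:(195+(X+.5)/14-.5,140+(Y+.5)/14-.5)
sp=lambda X,Y:(240+(X+.5)/14-.5,145+(Y+.5)/14-.5)
for n,p,z in(('top outer top far',(532,182),.032),('top outer top near',(468,438),.032),('far-end near corner',(125,362),.011),('far-end far corner',(180,140),.011)):
    print(n,G(plane(T,*tp(*p),z)))
for n,p,z in(('side outer top near',(250,368),.032),('side outer top far',(522,303),.032),('bot far',(520,372),.006),('bot near',(288,440),.006),('end near',(160,222),.011),('end far',(400,172),.011),('hole1',(240,248),.011),('hole2',(362,218),.011)):
    print(n,G(plane(S,*sp(*p),z)))
for n,p in(('t hole',(255,190)),('t hole',(218,325))): print(n,G(plane(T,*tp(*p),.011)))
# guard checks
pts=[(-190,-95,6),(-190,95,6),(210,95,6),(0,-70,68),(0,70,68),(0,70,94),(208,70,94),(208,-70,94),(0,-70,94)]
for p in pts:
    P=O+xg*p[0]/1e3+yg*p[1]/1e3+[0,0,p[2]/1e3]
    print(p,proj(T,P).round(1),proj(S,P).round(1))
E
python3 b.py
python3 - <<'E'
import sys;sys.path.insert(0,'.')
E
```

```text
top outer top far [ 79.69599244 -28.1085905 ]
top outer top near [90.43784928 30.02284604]
far-end near corner [168.14787248  10.3416798 ]
far-end far corner [159.40582665 -41.11700546]
side outer top near [97.59688057 34.3555102 ]
side outer top far [ 80.38974505 -30.28414892]
bot far [ 84.03935351 -33.76195968]
bot near [95.65190964 24.5770118 ]
end near [170.82040795   8.59293704]
end far [153.34127157 -49.47004717]
hole1 [152.36099169  -1.72082569]
hole2 [144.81814903 -32.00813908]
t hole [142.03032737 -30.22959381]
t hole [148.22025965   1.07203986]
(-190, -95, 6) [[319.8 138.3]] [[347.6 214. ]]
(-190, 95, 6) [[319.3 197.5]] [[298.4 242.2]]
(210, 95, 6) [[188.1 192. ]] [[222.8 164.8]]
(0, -70, 68) [[259.4 136.7]] [[303.  166.9]]
(0, 70, 68) [[257.5 182.1]] [[266.6 184.5]]
(0, 70, 94) [[257.7 180. ]] [[266.9 178.2]]
(208, 70, 94) [[185.3 177. ]] [[228.7 141.7]]
(208, -70, 94) [[189. 131.]] [[264.1 126.9]]
(0, -70, 94) [[259.6 133.7]] [[303.6 160.6]]
```

Run:
```python
from h import *
import pickle
d=pickle.load(open('s0.pkl','rb'));T=d['top'];S=d['side']
crop(T,370,135,400,172,16,'z1.png');crop(T,365,172,400,217,13,'z2.png');crop(S,322,255,352,290,16,'z3.png');crop(S,372,245,407,270,16,'z4.png')
from b import G
print('jar',G(plane(T,272.8,138.6,.05)),plane(T,272.8,138.6,.05))
```

```text
top outer top far [ 79.69599244 -28.1085905 ]
top outer top near [90.43784928 30.02284604]
far-end near corner [168.14787248  10.3416798 ]
far-end far corner [159.40582665 -41.11700546]
side outer top near [97.59688057 34.3555102 ]
side outer top far [ 80.38974505 -30.28414892]
bot far [ 84.03935351 -33.76195968]
bot near [95.65190964 24.5770118 ]
end near [170.82040795   8.59293704]
end far [153.34127157 -49.47004717]
hole1 [152.36099169  -1.72082569]
hole2 [144.81814903 -32.00813908]
t hole [142.03032737 -30.22959381]
t hole [148.22025965   1.07203986]
(-190, -95, 6) [[319.8 138.3]] [[347.6 214. ]]
(-190, 95, 6) [[319.3 197.5]] [[298.4 242.2]]
(210, 95, 6) [[188.1 192. ]] [[222.8 164.8]]
(0, -70, 68) [[259.4 136.7]] [[303.  166.9]]
(0, 70, 68) [[257.5 182.1]] [[266.6 184.5]]
(0, 70, 94) [[257.7 180. ]] [[266.9 178.2]]
(208, 70, 94) [[185.3 177. ]] [[228.7 141.7]]
(208, -70, 94) [[189. 131.]] [[264.1 126.9]]
(0, -70, 94) [[259.6 133.7]] [[303.6 160.6]]
jar [-40.78220677 -71.87862705] [ 0.66943546 -0.04941173  0.05      ]
```

View pics/z1.png

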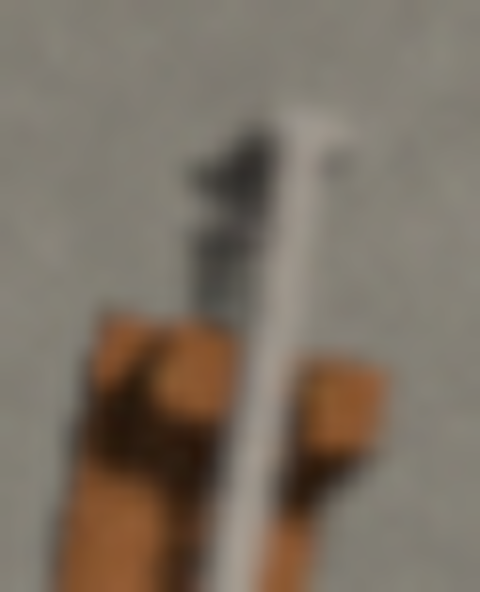

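View pics/z2.png

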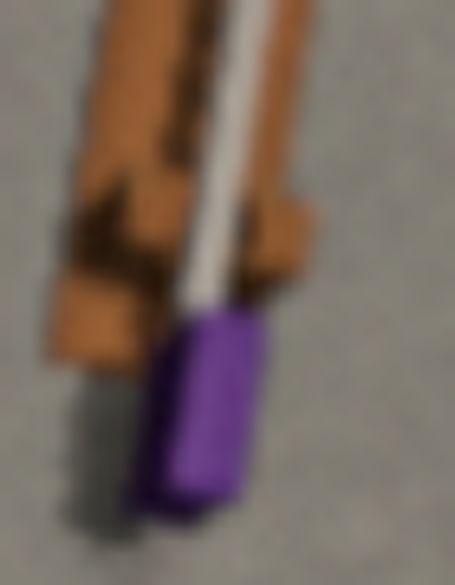

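View pics/z3.png

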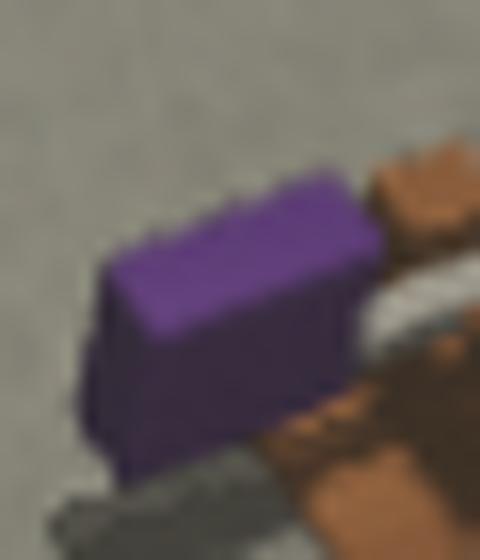

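View pics/z4.png

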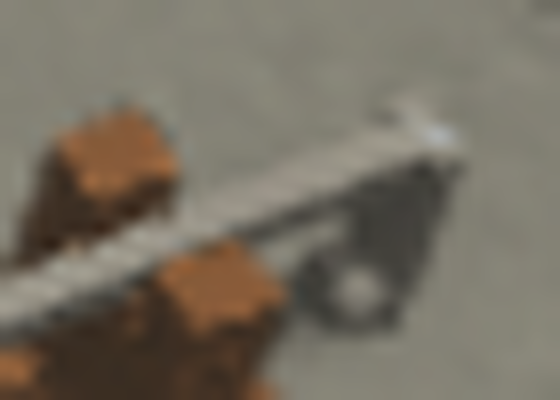

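Run:
```python
from h import *
import pickle
d=pickle.load(open('s0.pkl','rb'));T=d['top'];S=d['side']
print(plane(T,381.2,202.5,.082),plane(S,336.7,270.3,.082),tri(T,(381.2,202.5),S,(336.7,270.3)))
L=[plane(T,*p,.046) for p in((389.2,141.7),(384.5,171.4),(380.5,194.6))];print(L)
L=np.array(L);v=L[0]-L[2];print(np.arctan2(v[1],v[0]))
# side bar: end tip ~ (440,135) z4 ; 
f=lambda x,y:(372+(x+.5)/16-.5,245+(y+.5)/16-.5)
a=plane(S,*f(435,138),.046);b=plane(S,*f(10,300),.046);print(a,b,np.arctan2(*(a-b)[[1,0]]))
a=plane(S,*(322+160.5/16-.5,255+335.5/16-.5),.082);b=plane(S,*(322+382.5/16-.5,255+238.5/16-.5),.082);print(np.arctan2(*(b-a)[[1,0]]),np.linalg.norm(a-b))
st=read_state();print(R.from_rotvec(st['eef_rot']).as_matrix().round(3),st['position'])
```

```text
[ 0.46137194 -0.35756299  0.082     ] [ 0.46312945 -0.35878722  0.082     ] (array([ 0.46233803, -0.35826037,  0.08162235]), np.float64(0.002037938457498229))
[array([ 0.65819997, -0.40871222,  0.046     ]), array([ 0.56377359, -0.38580749,  0.046     ]), array([ 0.49226729, -0.36784043,  0.046     ])]
-0.24150790692319024
[ 0.65801634 -0.40929883  0.046     ] [ 0.57545295 -0.38629887  0.046     ] -0.27168532368101805
-0.2119356038843008 0.04137270145998085
[[-0.974  0.227 -0.   ]
 [ 0.227  0.974 -0.001]
 [-0.    -0.001 -1.   ]] [0.14170101 0.60835663 0.25278006]
```

```bash
python3 -c "
import bench;print([n for n in dir(bench) if n[0]!='_']);print(getattr(bench,'nose_length',None))"
cat > plan.py <<'E'
from h import *
def Rt(yaw,pitch=0):
    # tool x along rod dir (yaw), z down; pitch>0 raises rod's hook end
    X=np.array([np.cos(yaw),np.sin(yaw),0]);Z=np.array([0,0,-1.]);Y=np.cross(Z,X)
    return R.from_matrix(np.c_[X,Y,Z])*R.from_rotvec([0,pitch,0])
def rows(p0,R0,p1,R1,n,dp=2,da=3,curve=None):
    """n rows from pose0 to pose1, rounded; returns lin,turn,end pose"""
    p,Q=np.array(p0,float),R0
    w=(R0.inv()*R1).as_rotvec();L=[];T=[]
    for k in range(1,n+1):
        t=k/n;tp=p0+(np.array(p1)-p0)*t;tQ=R0*R.from_rotvec(w*t)
        l=np.round(Q.inv().apply(tp-p)*100,dp);r=np.round((Q.inv()*tQ).as_rotvec(),da)
        L.append((l+0).tolist());T.append((r+0).tolist());p=p+Q.apply(l/100);Q=Q*R.from_rotvec(r)
    return L,T,p,Q
def show(L,T):
    for i in range(0,len(L),10):print('linear',L[i:i+10]);print('turn',T[i:i+10])
def cur():
    s=read_state();return s['position'],R.from_rotvec(s['eef_rot']),s
E
python3 - <<'E'
from plan import *
p,Q,s=cur()
yaw=-.242
# from 2.913 clockwise to -.242 
pts=[(.142,.608,.253),(.48,.30,.26),(.52,-.1,.24),(.462,-.358,.20)]
yaws=[2.913,2.0,.75,-.242]
p0,Q0=p,Q
for i,n in((1,13),(2,13),(3,10)):
    L,T,p0,Q0=rows(p0,Q0,np.array(pts[i]),Rt(yaws[i]),n,1,2);show(L,T);print(p0)
E
```

```text
['IKError', 'close_job', 'nose_length', 'read_state', 'snapshot']
0.022
linear [[-3.1, -1.7, -0.1], [-3.2, -1.5, 0.0], [-3.2, -1.3, -0.1], [-3.4, -1.0, 0.0], [-3.4, -0.8, -0.1], [-3.5, -0.6, 0.0], [-3.5, -0.3, -0.1], [-3.5, -0.1, 0.0], [-3.6, 0.2, -0.1], [-3.5, 0.4, 0.0]]
turn [[0.0, 0.0, 0.07], [0.0, 0.0, 0.07], [0.0, 0.0, 0.07], [0.0, 0.0, 0.07], [0.0, 0.0, 0.07], [0.0, 0.0, 0.07], [0.0, 0.0, 0.07], [0.0, 0.0, 0.07], [0.0, 0.0, 0.07], [0.0, 0.0, 0.07]]
linear [[-3.4, 0.7, -0.1], [-3.4, 0.9, 0.0], [-3.4, 1.1, -0.1]]
turn [[0.0, 0.0, 0.07], [0.0, 0.0, 0.07], [0.0, 0.0, 0.07]]
[0.48009748 0.2995277  0.26005513]
linear [[-2.9, -1.0, 0.2], [-3.0, -0.7, 0.1], [-3.1, -0.5, 0.2], [-3.1, -0.1, 0.1], [-3.0, 0.2, 0.2], [-3.1, 0.4, 0.1], [-3.0, 0.8, 0.2], [-2.9, 1.0, 0.2], [-2.8, 1.3, 0.1], [-2.7, 1.6, 0.2]]
turn [[0.0, 0.0, 0.1], [0.0, 0.0, 0.09], [0.0, 0.0, 0.1], [0.0, 0.0, 0.1], [0.0, 0.0, 0.09], [0.0, 0.0, 0.1], [0.0, 0.0, 0.09], [0.0, 0.0, 0.1], [0.0, 0.0, 0.1], [0.0, 0.0, 0.09]]
linear [[-2.4, 1.8, 0.1], [-2.4, 2.1, 0.2], [-2.0, 2.3, 0.1]]
turn [[0.0, 0.0, 0.1], [0.0, 0.0, 0.1], [0.0, 0.0, 0.09]]
[ 0.5206571  -0.09997837  0.24048701]
linear [[-2.2, 1.5, 0.4], [-2.0, 1.7, 0.4], [-1.9, 1.9, 0.4], [-1.6, 2.0, 0.4], [-1.5, 2.2, 0.4], [-1.2, 2.4, 0.4], [-1.0, 2.5, 0.5], [-0.7, 2.5, 0.4], [-0.5, 2.6, 0.4], [-0.2, 2.6, 0.4]]
turn [[0.0, 0.0, 0.1], [0.0, 0.0, 0.1], [0.0, 0.0, 0.1], [0.0, 0.0, 0.1], [0.0, 0.0, 0.1], [0.0, 0.0, 0.1], [0.0, 0.0, 0.1], [0.0, 0.0, 0.1], [0.0, 0.0, 0.1], [0.0, 0.0, 0.09]]
[ 0.46160591 -0.35758761  0.1997818 ]
```

Request:
carry_out --linear '[[-3.1,-1.7,-0.1],[-3.2,-1.5,0],[-3.2,-1.3,-0.1],[-3.4,-1.0,0],[-3.4,-0.8,-0.1],[-3.5,-0.6,0],[-3.5,-0.3,-0.1],[-3.5,-0.1,0],[-3.6,0.2,-0.1],[-3.5,0.4,0]]' --turn '[[0,0,0.07],[0,0,0.07],[0,0,0.07],[0,0,0.07],[0,0,0.07],[0,0,0.07],[0,0,0.07],[0,0,0.07],[0,0,0.07],[0,0,0.07]]'

```text
t: 1.03
position: [0.4034, 0.3698, 0.2584]
eef_rot: [1.412, 2.806, 0.0]
force: [0.4, 0.7, -1.3]
width: 0.0852
```

Request:
carry_out --linear '[[-3.4,0.7,-0.1],[-3.4,0.9,0],[-3.4,1.1,-0.1],[-2.9,-1.0,0.2],[-3.0,-0.7,0.1],[-3.1,-0.5,0.2],[-3.1,-0.1,0.1],[-3.0,0.2,0.2],[-3.1,0.4,0.1],[-3.0,0.8,0.2]]' --turn '[[0,0,0.07],[0,0,0.07],[0,0,0.07],[0,0,0.1],[0,0,0.09],[0,0,0.1],[0,0,0.1],[0,0,0.09],[0,0,0.1],[0,0,0.09]]'

```text
t: 1.87
position: [0.5014, 0.0834, 0.2493]
eef_rot: [-2.474, -1.936, -0.0]
force: [0.7, 0.8, -0.1]
width: 0.0852
```

Run:
```python
from plan import *
p,Q,s=cur();print(s)
```

```text
{'t': 1.8667, 'joints': array([-0.37362797,  0.54987526,  0.18660408,  1.92984696, -0.15594831,
        0.67553311, -0.33439121]), 'joint_vel': array([ 0.56509954,  0.02489076,  0.25444901,  0.11001135, -0.22792778,
       -0.10649184, -0.10016846]), 'joint_torque': array([-3.17271151e+00, -4.40340364e+01,  2.37934358e+00, -1.22531775e+01,
        2.22463114e-01,  2.21005948e-01,  3.59846698e-02]), 'position': array([0.5014029 , 0.08335195, 0.24930904]), 'eef_rot': array([-2.47366440e+00, -1.93643395e+00, -2.00032303e-04]), 'force': array([ 0.72058538,  0.82385211, -0.1053068 ]), 'moment': array([-0.0263435 , -0.00453589, -0.0206793 ]), 'width': 0.08522083596785222}
```

Tracking well, with about one row of lag. On to the rod.

Request:
carry_out --linear '[[-2.9,1.0,0.2],[-2.8,1.3,0.1],[-2.7,1.6,0.2],[-2.4,1.8,0.1],[-2.4,2.1,0.2],[-2.0,2.3,0.1],[-2.2,1.5,0.4],[-2.0,1.7,0.4],[-1.9,1.9,0.4],[-1.6,2.0,0.4]]' --turn '[[0,0,0.1],[0,0,0.1],[0,0,0.09],[0,0,0.1],[0,0,0.1],[0,0,0.09],[0,0,0.1],[0,0,0.1],[0,0,0.1],[0,0,0.1]]'

```text
t: 2.7
position: [0.497, -0.2036, 0.224]
eef_rot: [-3.094, -0.544, 0.0]
force: [0.3, 0.4, -0.7]
width: 0.0852
```

Request:
carry_out --linear '[[-1.5,2.2,0.4],[-1.2,2.4,0.4],[-1.0,2.5,0.5],[-0.7,2.5,0.4],[-0.5,2.6,0.4],[-0.2,2.6,0.4],[0,0,0],[0,0,0]]' --turn '[[0,0,0.1],[0,0,0.1],[0,0,0.1],[0,0,0.1],[0,0,0.1],[0,0,0.09],[0,0,0],[0,0,0]]' --gripper 0.65

```text
t: 3.37
position: [0.4607, -0.3586, 0.1989]
eef_rot: [3.119, -0.375, -0.001]
force: [1.1, 0.8, -0.1]
width: 0.0554
```

```bash
cat > go.py <<'E'
from plan import *
import sys
# usage: go x y z yaw pitch n
x,y,z,yaw,pitch=map(float,sys.argv[1:6]);n=int(sys.argv[6]);dp=int(sys.argv[7]) if len(sys.argv)>7 else 2
p,Q,s=cur();print('joints',s['joints'].round(2),'F',s['force'].round(1))
L,T,a,b=rows(p,Q,np.array([x,y,z]),Rt(yaw,pitch),n,dp);show(L,T);print(a)
E
python3 go.py .462 -.358 .07 -.242 0 5
python3 - <<'E'
from h import *
T=snapshot('top');S=snapshot('side')
crop(T,330,130,430,230,6,'a1.png')
E
```

```text
joints [ 0.29  0.77  0.53  1.77 -0.54  0.75 -0.71] F [ 1.1  0.8 -0.1]
linear [[0.03, -0.02, 2.58], [0.02, -0.02, 2.58], [0.03, -0.02, 2.57], [0.02, -0.02, 2.58], [0.02, -0.01, 2.58]]
turn [[0.0, 0.0, 0.0], [0.0, 0.0, 0.001], [0.0, 0.0, 0.0], [0.001, 0.001, 0.001], [0.0, 0.0, 0.0]]
[ 0.46195681 -0.35801415  0.07000696]
```

View pics/a1.png

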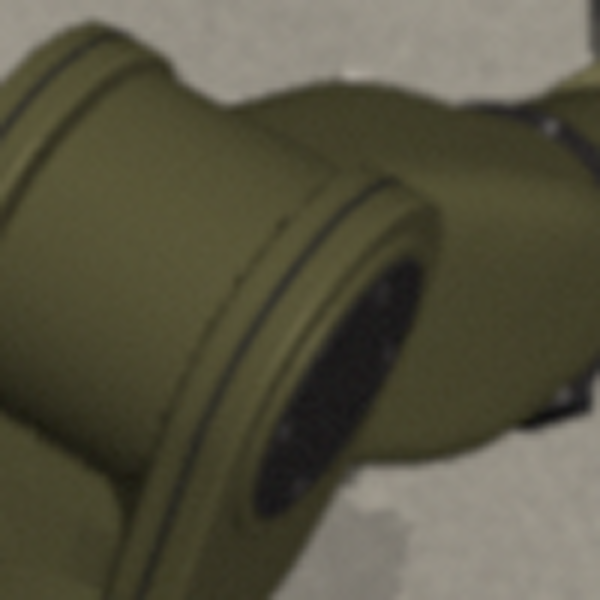

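The top view only shows the arm hiding the rod. I'll descend on the measured position, then close.

Request:
carry_out --linear '[[0.1,-0.1,3.0],[0,0,3.0],[0,0,3.0],[0,0,2.5],[0,0,1.4],[0,0,0],[0,0,0]]' --turn '[[0,0,0],[0,0,0.002],[0,0,0],[0,0,0],[0,0,0],[0,0,0],[0,0,0]]'

```text
t: 4.05
position: [0.4634, -0.355, 0.0701]
eef_rot: [-3.118, 0.371, 0.001]
force: [0.6, -1.1, 0.7]
width: 0.0553
```

```bash
python3 go.py .462 -.358 .07 -.242 0 2
python3 - <<'E'
from h import *
T=snapshot('top');S=snapshot('side')
crop(S,290,210,430,310,5,'a2.png')
E
```

```text
joints [ 0.37  0.94  0.37  1.83 -0.67  0.49 -0.61] F [ 0.6 -1.1  0.7]
linear [[-0.03, 0.16, 0.0], [-0.03, 0.17, 0.01]]
turn [[-0.001, 0.0, 0.002], [-0.001, 0.001, 0.003]]
[ 0.46200808 -0.35804726  0.06995115]
```

View pics/a2.png

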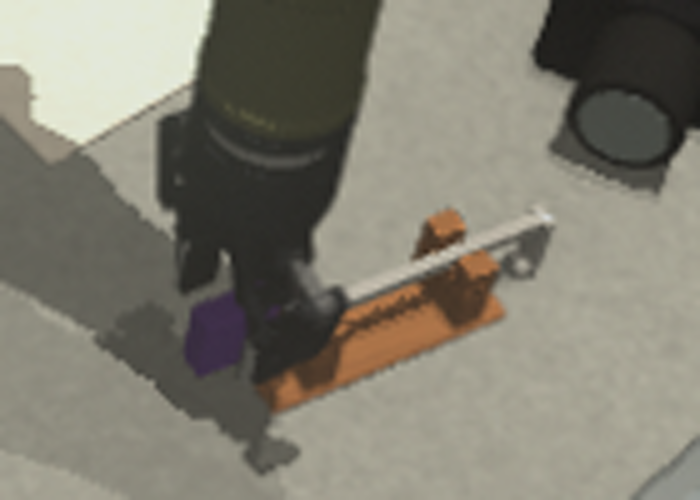

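The fingers straddle the purple handle (crop ~(215,330) visible behind the near finger). A small sideways correction, then close.

Request:
carry_out --linear '[[0,0.2,0],[0,0,0],[0,0,0],[0,0,0],[0,0,0],[0,0,0],[0,0,0],[0,0,0]]' --turn '[[0,0,0.005],[0,0,0],[0,0,0],[0,0,0],[0,0,0],[0,0,0],[0,0,0],[0,0,0]]' --gripper 0

```text
t: 4.82
position: [0.4628, -0.3589, 0.0711]
eef_rot: [3.117, -0.383, 0.002]
force: [-0.6, 0.7, 5.9]
width: 0.0168
```

Run:
```python
from plan import *
p,Q,s=cur();print(p,Q.as_matrix().round(3),s['force'],s['moment'],s['width'])
T=snapshot('top');S=snapshot('side')
crop(S,290,210,430,310,5,'a3.png')
```

```text
[ 0.46277387 -0.35888611  0.07114769] [[ 0.97  -0.242  0.001]
 [-0.242 -0.97  -0.001]
 [ 0.002  0.001 -1.   ]] [-0.5797211   0.65365407  5.89745153] [ 0.00371462 -0.01058125  0.01249208] 0.016839711980347647
```

View pics/a3.png

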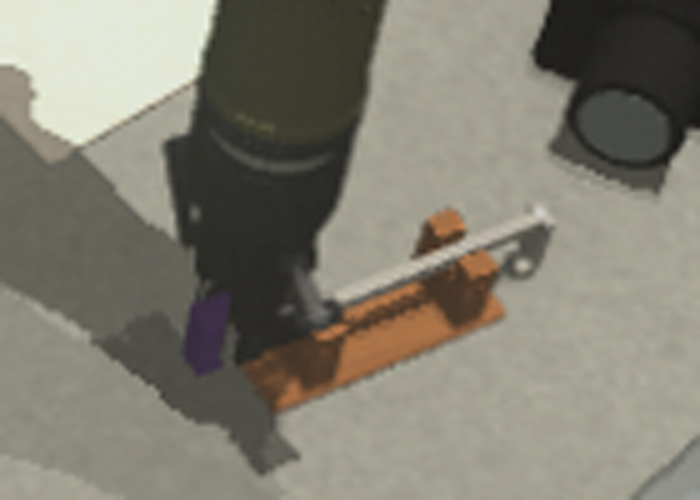

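```bash
cat > geo.py <<'E'
from plan import *
xg=np.array([.057,.9984,0]);O=np.array([.600,-.0046,0]);yg=np.array([-xg[1],xg[0],0])
TG=np.arctan2(xg[1],xg[0])
def gw(x,y,z): return O+xg*x/1e3+yg*y/1e3+np.array([0,0,z/1e3])
BR=(125,-9);BY=-.22
YAW=TG+BY
def rodpose(s,foot,th,zoff=4.0,br=BR,by=BY):
    """hook foot point at bracket-line distance s (mm), height foot (mm), tilt th: TCP world"""
    c,n=np.cos(th),np.sin(th)
    h=(195*c+61*n,195*n-61*c)           # hook rel. rod origin (along, up)
    t=(-zoff*n, zoff*c)                    # TCP rel. rod origin
    a=s-h[0]+t[0]; z=foot-h[1]+t[1]
    return gw(br[0]+a*np.cos(by),br[1]+a*np.sin(by),z)
def check(s,foot,th,by=BY):
    c,n=np.cos(th),np.sin(th);xo=s-(195*c+61*n);zo=foot-(195*n-61*c)
    P=lambda x,z:(xo+x*c-z*n,zo+x*n+z*c)
    # bracket-line coordinate -> guard x: 125+s*.976 ; lintel at 0..8 => s=-128..-120
    out=[]
    for sl in((0-125)/np.cos(by)-2,(8-125)/np.cos(by)+2):
        x=(sl-xo+ -21*n)/c if c else 0   # bar top z=-21
        out.append(68-(zo+x*n-21*c) if -22<x<203 else 99)
    low=min(P(-22,-29)[1],P(189,-61)[1],P(203,-61)[1])
    return dict(lint=round(min(out),1),tip=round(P(203,-21)[1],1),low=round(low-6,1),handlelow=round(P(-22,-29)[1]-6,1),toe=[round(float(v),1) for v in P(189,-61)],front=round(P(203,-61)[0],1),fz=round(P(203,-61)[1],1))
E
python3 - <<'E'
from geo import *
import pickle
print('yaw',YAW)
d=pickle.load(open('s0.pkl','rb'));T=d['top']
for s in(-185,):
    p=rodpose(s,16,0);print(p,proj(T,p*[1,1,0]),gw(125+s*.976,-9-s*.218,0))
print([plane(T,*q,.0) for q in((298,235),(350,287))])
for q in((-70,14,0),(-66,20,4),(-62,25,8),(-58,32,12),(-55,37,15),(-40,38,15),(-20,38,15),(0,38,15),(2,34,12),(3,29,8),(3,24,4),(3,18,0),(3,13,0)):
    print(q,check(q[0],q[1],np.radians(q[2])),rodpose(q[0],q[1],np.radians(q[2])).round(4))
E
python3 go.py .4625 -.358 .20 -.242 0 5
```

```text
yaw 1.2937668878765212
[ 0.51217809 -0.24583383  0.081     ] [[337.1342189  191.95106111]] [ 0.56555321 -0.05828529  0.        ]
[array([ 0.38164299, -0.12043553,  0.        ]), array([ 0.22339738, -0.27047749,  0.        ])]
(-70, 14, 0) {'lint': np.float64(14.0), 'tip': np.float64(54.0), 'low': np.float64(8.0), 'handlelow': np.float64(40.0), 'toe': [-76.0, 14.0], 'front': np.float64(-62.0), 'fz': np.float64(14.0)} [ 0.5436 -0.1352  0.079 ]
(-66, 20, 4) {'lint': np.float64(11.5), 'tip': np.float64(60.5), 'low': np.float64(13.6), 'handlelow': np.float64(30.8), 'toe': [-72.0, 19.6], 'front': np.float64(-58.0), 'fz': np.float64(20.6)} [ 0.5436 -0.1353  0.0712]
(-62, 25, 8) {'lint': np.float64(10.5), 'tip': np.float64(65.7), 'low': np.float64(18.2), 'handlelow': np.float64(20.5), 'toe': [-67.9, 24.2], 'front': np.float64(-54.1), 'fz': np.float64(26.1)} [ 0.5439 -0.1344  0.0622]
(-58, 32, 12) {'lint': np.float64(7.8), 'tip': np.float64(72.8), 'low': np.float64(12.2), 'handlelow': np.float64(12.2), 'toe': [-63.9, 30.8], 'front': np.float64(-50.2), 'fz': np.float64(33.7)} [ 0.5444 -0.1326 
[... 1594 characters left out ...]
, 'low': np.float64(12.0), 'handlelow': np.float64(44.0), 'toe': [-3.0, 18.0], 'front': np.float64(11.0), 'fz': np.float64(18.0)} [ 0.5636 -0.065   0.083 ]
(3, 13, 0) {'lint': np.float64(15.0), 'tip': np.float64(53.0), 'low': np.float64(7.0), 'handlelow': np.float64(39.0), 'toe': [-3.0, 13.0], 'front': np.float64(11.0), 'fz': np.float64(13.0)} [ 0.5636 -0.065   0.078 ]
joints [ 0.37  0.94  0.37  1.83 -0.67  0.5  -0.61] F [-1.2  0.4  7. ]
linear [[0.0, -0.01, -2.58], [-0.01, -0.02, -2.57], [-0.01, -0.01, -2.58], [0.0, -0.02, -2.58], [-0.01, -0.02, -2.58]]
turn [[0.0, 0.0, 0.0], [0.0, -0.001, -0.001], [0.0, 0.0, 0.0], [0.001, 0.0, -0.001], [0.0, 0.0, 0.0]]
[ 0.4625236  -0.35797778  0.20004325]
```

Request:
carry_out --linear '[[0,0,-1.0],[0,0,-2.0],[0,0,-3.0],[0,0,-3.0],[0,0,-3.0],[0,0,-1.0],[0,0,0],[0,0,0]]' --turn '[[0,0,0],[0,0,0],[0,0,0],[0,0,0],[0,0,0],[0,0,0],[0,0,0],[0,0,0]]'

```text
t: 5.58
position: [0.4622, -0.3576, 0.1999]
eef_rot: [-3.117, 0.382, 0.001]
force: [-0.7, 0.5, -1.4]
width: 0.017
```

Run:
```python
from plan import *
p,Q,s=cur();print(p,Q.as_matrix().round(3),s['force'],s['moment'],s['width'])
S=snapshot('side');T=snapshot('top')
crop(S,280,170,430,310,4,'a4.png')
n=23
L,Tt,a,b=rows(p,Q,np.array([.512,-.246,.20]),Rt(1.294),16,1,3);show(L,Tt);print(a)
```

```text
[ 0.46222979 -0.35763967  0.19992057] [[ 0.97  -0.241 -0.   ]
 [-0.241 -0.97   0.001]
 [-0.    -0.001 -1.   ]] [-0.66417278  0.53215049 -1.41080324] [0.03787107 0.16281595 0.02071442] 0.017039249887719644
linear [[0.1, -0.8, 0.0], [0.2, -0.7, 0.0], [0.3, -0.7, 0.0], [0.3, -0.7, 0.0], [0.5, -0.6, 0.0], [0.4, -0.6, 0.0], [0.5, -0.6, 0.0], [0.6, -0.5, 0.0], [0.6, -0.4, 0.0], [0.7, -0.4, 0.0]]
turn [[0.0, 0.0, -0.096], [0.0, 0.0, -0.096], [0.0, 0.0, -0.096], [0.0, 0.0, -0.096], [0.0, 0.0, -0.097], [0.0, 0.0, -0.096], [0.0, 0.0, -0.096], [0.0, 0.0, -0.096], [0.0, 0.0, -0.096], [-0.001, 0.0, -0.096]]
linear [[0.7, -0.3, 0.0], [0.7, -0.3, 0.0], [0.8, -0.2, 0.0], [0.7, -0.1, 0.0], [0.8, 0.0, 0.0], [0.7, 0.0, 0.0]]
turn [[0.0, 0.0, -0.096], [0.0, 0.0, -0.096], [0.0, 0.0, -0.096], [0.0, 0.0, -0.097], [0.0, 0.0, -0.096], [0.0, 0.0, -0.096]]
[ 0.51179875 -0.24631551  0.20000021]
```

View pics/a4.png

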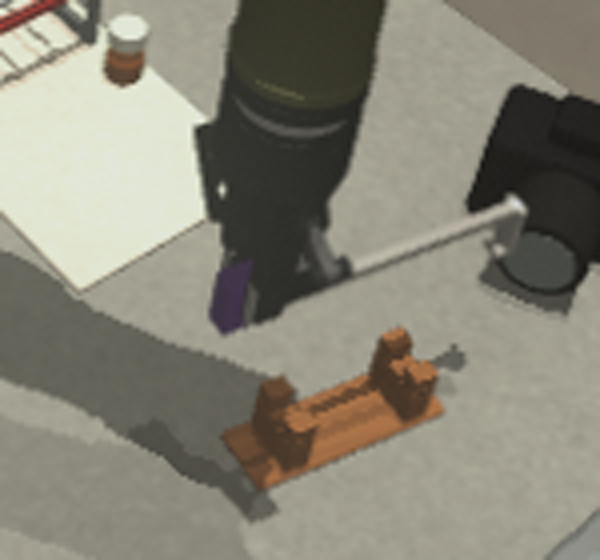

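The rod is held; its tip shows at side px ≈(409,220). The rest is empty and clear.

Request:
carry_out --linear '[[0.1,-0.8,0],[0.2,-0.7,0],[0.3,-0.7,0],[0.3,-0.7,0],[0.5,-0.6,0],[0.4,-0.6,0],[0.5,-0.6,0],[0.6,-0.5,0],[0.6,-0.4,0],[0.7,-0.4,0]]' --turn '[[0,0,-0.096],[0,0,-0.096],[0,0,-0.096],[0,0,-0.096],[0,0,-0.097],[0,0,-0.096],[0,0,-0.096],[0,0,-0.096],[0,0,-0.096],[0,0,-0.096]]'

```text
t: 6.52
position: [0.4928, -0.2879, 0.1984]
eef_rot: [-2.937, -1.108, 0.004]
force: [-0.8, -0.9, -1.3]
width: 0.0172
```

Request:
carry_out --linear '[[0.7,-0.3,0],[0.7,-0.3,0],[0.8,-0.2,0],[0.7,-0.1,0],[0.8,0,0],[0.7,0,0],[0,0,0],[0,0,0]]' --turn '[[0,0,-0.096],[0,0,-0.096],[0,0,-0.096],[0,0,-0.097],[0,0,-0.096],[0,0,-0.096],[0,0,0],[0,0,0]]'

```text
t: 7.18
position: [0.5113, -0.2465, 0.1989]
eef_rot: [-2.507, -1.89, 0.001]
force: [0.2, -0.2, -2.2]
width: 0.0172
```

Run:
```python
from geo import *
import pickle
p,Q,s=cur();print(p,Q.as_matrix().round(3),s['joints'].round(2),s['width'])
S=snapshot('side');T=snapshot('top');pickle.dump(dict(side=S,top=T),open('s1.pkl','wb'))
o=p+Q.apply([0,0,.004])
for n,q in(('bar tip top',(.203,0,.021)),('foot front',(.203,0,.061)),('toe',(.189,0,.061)),('handle back top',(-.022,0,-.015))):
    P=o+Q.apply(q);print(n,P,proj(S,P),proj(T,P))
P0=np.array([.4622,-.3576,.1959]);Q0=Rt(-.242)
print('earlier tip',proj(S,P0+Q0.apply([.203,0,.021])))
crop(S,220,130,360,250,5,'a5.png');crop(T,240,110,390,230,5,'a6.png')
```

```text
[ 0.51134765 -0.24653959  0.19891831] [[ 0.275  0.961 -0.002]
 [ 0.961 -0.275  0.002]
 [ 0.001 -0.003 -1.   ]] [ 0.3   0.69  0.11  1.8  -0.12  0.66  0.2 ] 0.017238050083845807
bar tip top [ 0.56717775 -0.05134339  0.17411018] [[289.24758534 161.59434682]] [[276.4948639  159.40659438]]
foot front [ 0.56709044 -0.05127908  0.13411032] [[288.3965505 172.1133107]] [[275.72437095 163.48621108]]
toe [ 0.56323632 -0.06473812  0.1340971 ] [[290.48923948 175.19320892]] [[280.57148996 164.75489878]]
handle back top [ 0.5053152  -0.26770719  0.20989749] [[329.31154562 206.74779877]] [[359.95305507 177.32192169]]
earlier tip [[409.41401701 220.38692893]]
```

View pics/a5.png

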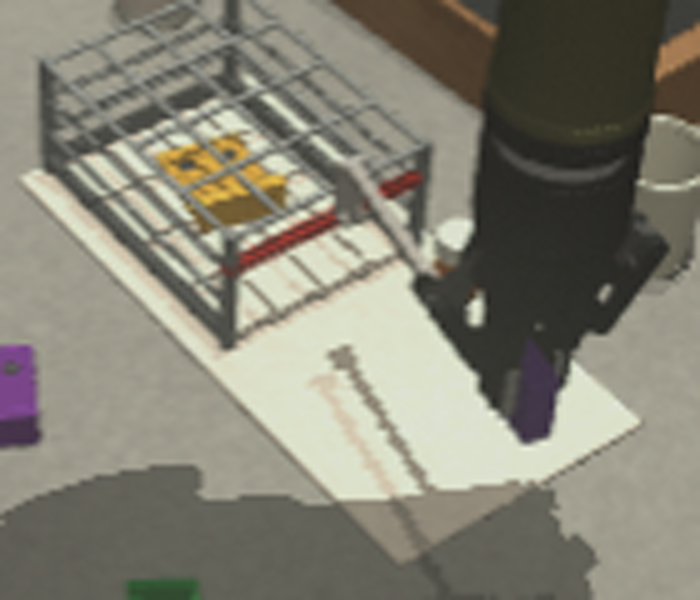

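View pics/a6.png

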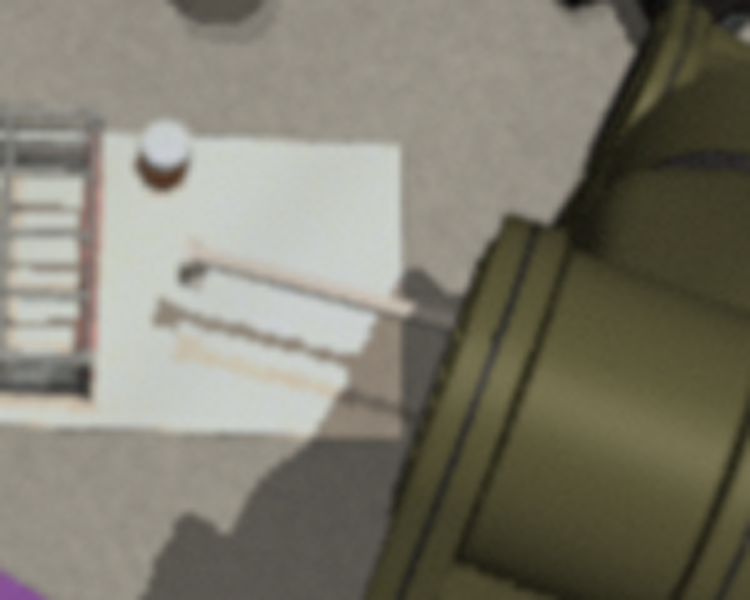

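Run:
```python
from geo import *
import pickle
d=pickle.load(open('s1.pkl','rb'));T=d['top'];S=d['side']
crop(T,265,150,305,180,16,'z5.png');crop(S,270,145,310,185,14,'z6.png')
```

```text
(no output)
```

View pics/z5.png

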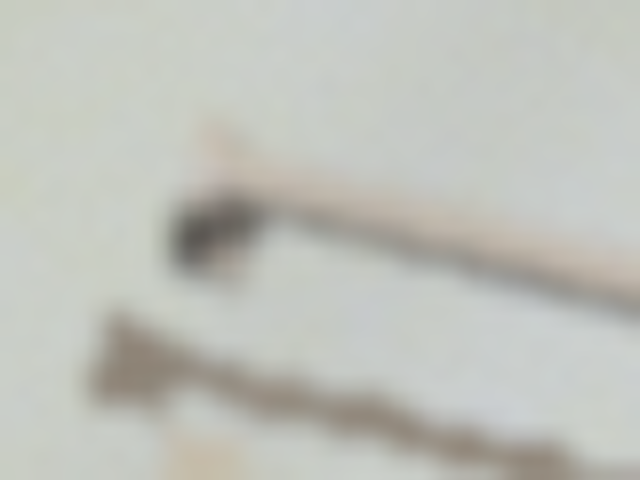

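View pics/z6.png

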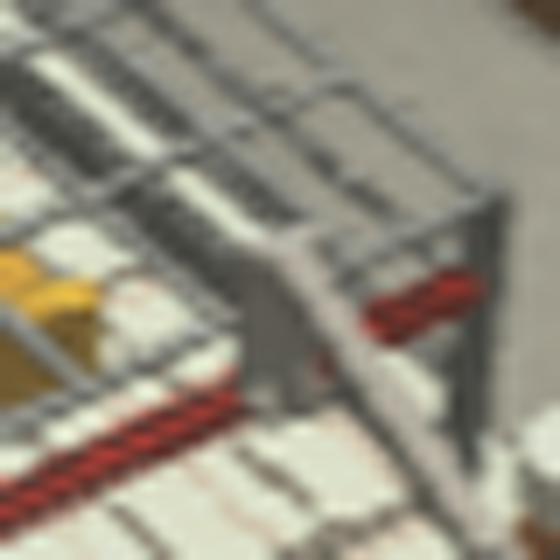

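The tip lies within about 1 px of the prediction in both views, so the grip offset is right. Lower, then go in level.

Request:
carry_out --linear '[[0,0,3],[0,0,3],[0,0,3],[0,0,2],[0,0,0.8],[0,0,0],[0,0,0]]' --turn '[[0,0,0],[0,0,0],[0,0,0],[0,0,0],[0,0,0],[0,0,0],[0,0,0]]'

```text
t: 7.87
position: [0.5121, -0.2477, 0.0826]
eef_rot: [2.508, 1.892, -0.0]
force: [0.1, 0.3, -1.6]
width: 0.0175
```

```bash
cat > to.py <<'E'
from geo import *
import sys
s,foot,deg=map(float,sys.argv[1:4]);n=int(sys.argv[4])
t=np.radians(deg);p,Q,st=cur()
P=rodpose(s,foot,t);print(p.round(4),'->',P.round(4),'F',st['force'].round(1),'w',st['width'])
L,T,a,b=rows(p,Q,P,Rt(YAW,t),n);show(L,T)
E
python3 to.py -70 15 0 8
```

```text
[ 0.5121 -0.2477  0.0826] -> [ 0.5436 -0.1352  0.08  ] F [ 0.1  0.3 -1.6] w 0.017452864438275054
linear [[1.46, -0.01, 0.03], [1.46, 0.0, 0.03], [1.46, -0.01, 0.03], [1.46, -0.01, 0.04], [1.46, -0.01, 0.03], [1.46, 0.0, 0.03], [1.46, -0.01, 0.03], [1.46, 0.0, 0.03]]
turn [[0.0, 0.0, 0.0], [0.0, 0.0, 0.0], [0.0, 0.0, 0.0], [0.0, 0.0, -0.001], [0.0, 0.0, 0.0], [0.0, 0.0, 0.0], [0.0, 0.0, 0.0], [0.0, 0.0, 0.0]]
```

Request:
carry_out --linear '[[1.4,0,0.1],[1.4,0,0.1],[1.5,0,0],[1.5,0,0],[1.5,0,0],[1.5,0,0],[1.5,0,0],[1.4,0,0],[0,0,0],[0,0,0]]' --turn '[[0,0,0],[0,0,0],[0,0,0],[0,0,0],[0,0,0],[0,0,0],[0,0,0],[0,0,0],[0,0,0],[0,0,0]]'

```text
t: 8.7
position: [0.5452, -0.1343, 0.0817]
eef_rot: [2.504, 1.894, 0.003]
force: [0.2, -0.8, -1.2]
width: 0.017
```

```bash
python3 to.py -58 37 14.5 6
python3 - <<'E'
from geo import *
p,Q,s=cur();print(p,Q.as_matrix().round(3))
S=snapshot('side');T=snapshot('top')
crop(S,225,130,345,230,6,'a7.png');crop(T,185,120,305,205,6,'a8.png')
E
```

```text
[ 0.5452 -0.1343  0.0817] -> [ 0.5442 -0.1334  0.0511] F [ 0.2 -0.8 -1.2] w 0.01695897609488396
linear [[0.01, -0.02, 0.51], [-0.01, -0.02, 0.51], [-0.04, -0.03, 0.51], [-0.05, -0.02, 0.51], [-0.08, -0.02, 0.5], [-0.09, -0.02, 0.5]]
turn [[0.0, 0.042, 0.0], [0.001, 0.042, 0.001], [0.0, 0.042, 0.0], [0.001, 0.043, 0.0], [0.0, 0.042, 0.001], [0.001, 0.042, 0.0]]
[ 0.54519798 -0.13426274  0.08170553] [[ 0.272  0.962  0.003]
 [ 0.962 -0.272 -0.   ]
 [ 0.     0.003 -1.   ]]
```

View pics/a7.png

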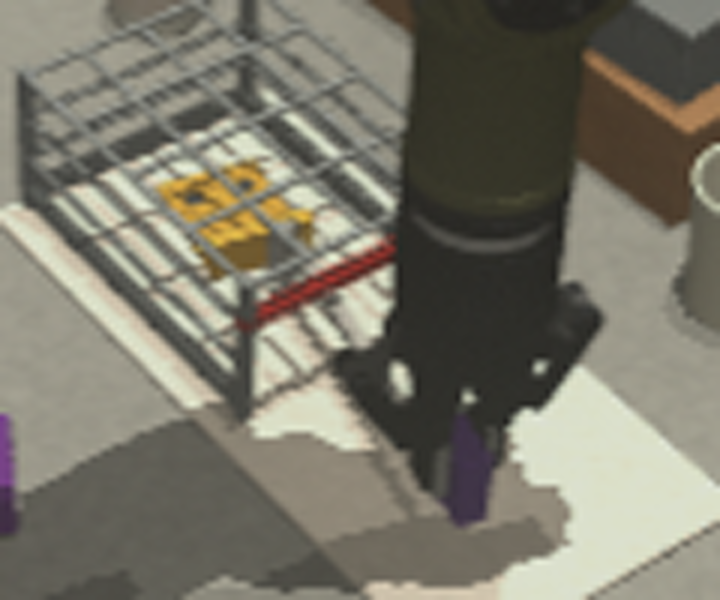

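View pics/a8.png

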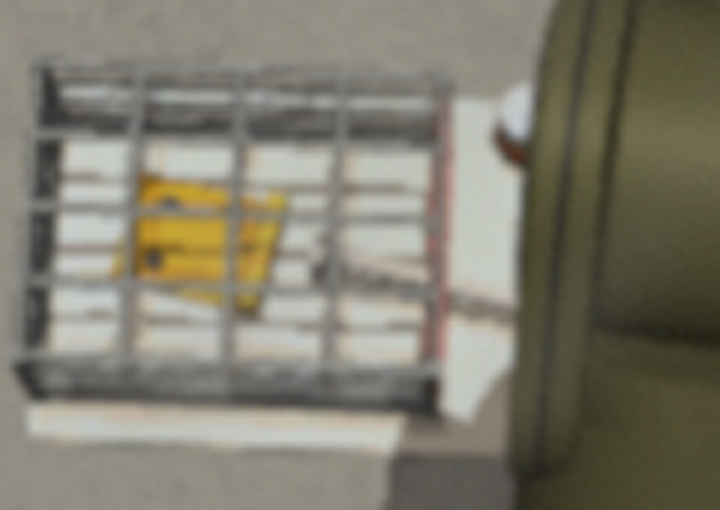

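The hook is inside at top crop (320,265), about 18–20 mm short of the flange and aimed at its middle. Now tip the hook up, handle low.

Request:
carry_out --linear '[[0,-0.1,0.5],[0,0,0.5],[0,0,0.5],[0,0,0.5],[-0.1,0,0.5],[-0.1,0,0.5],[0,0,0],[0,0,0]]' --turn '[[0,0.042,0],[0.001,0.042,0.001],[0,0.042,0],[0.001,0.042,0],[0,0.042,0],[0,0.042,0],[0,0,0],[0,0,0]]'

```text
t: 9.47
position: [0.5425, -0.1358, 0.0499]
eef_rot: [-2.378, -1.787, -0.297]
force: [0.7, 0.4, -1.5]
width: 0.0174
```

```bash
python3 to.py -40 40 14.5 4;python3 to.py -5 42 14.5 8
python3 - <<'E'
from geo import *
p,Q,s=cur();print(p,Q.as_matrix().round(3))
S=snapshot('side')
crop(S,225,130,345,230,6,'a9.png')
E
```

```text
[ 0.5425 -0.1358  0.0499] -> [ 0.5491 -0.116   0.0541] F [ 0.7  0.4 -1.5] w 0.01735985387945059
linear [[0.53, 0.02, 0.03], [0.53, 0.02, 0.02], [0.53, 0.02, 0.03], [0.53, 0.03, 0.02]]
turn [[0.0, 0.001, -0.001], [-0.001, 0.0, -0.002], [0.0, 0.001, -0.001], [0.0, 0.001, -0.001]]
[ 0.5425 -0.1358  0.0499] -> [ 0.5587 -0.0824  0.0561] F [ 0.7  0.4 -1.5] w 0.01735985387945059
linear [[0.69, 0.01, 0.1], [0.7, 0.01, 0.09], [0.69, 0.01, 0.1], [0.7, 0.0, 0.1], [0.69, 0.01, 0.1], [0.7, 0.01, 0.09], [0.69, 0.01, 0.1], [0.7, 0.02, 0.1]]
turn [[0.0, 0.0, -0.001], [0.0, 0.001, 0.0], [-0.001, 0.0, -0.001], [0.0, 0.0, -0.001], [0.0, 0.001, 0.0], [0.0, 0.0, -0.001], [0.0, 0.001, -0.001], [0.0, 0.0, 0.0]]
[ 0.5425111  -0.13575348  0.04985115] [[ 0.27   0.96   0.066]
 [ 0.93  -0.278  0.239]
 [ 0.248 -0.003 -0.969]]
```

View pics/a9.png

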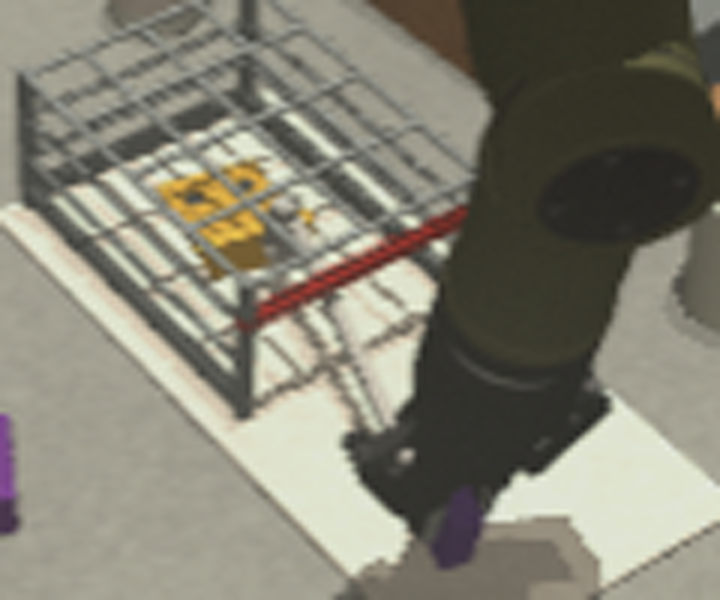

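Request:
carry_out --linear '[[0.5,0,0],[0.6,0,0],[0.6,0,0],[0.5,0,0],[0,0,0],[0,0,0]]' --turn '[[0,0,0],[0,0,0],[0,0,0],[0,0,0],[0,0,0],[0,0,0]]'

```text
t: 10.02
position: [0.5495, -0.1116, 0.0559]
eef_rot: [-2.372, -1.793, -0.299]
force: [-1.4, 0.4, -1.6]
width: 0.0171
```

```bash
python3 to.py -5 42 14.5 6
python3 - <<'E'
from geo import *
p,Q,s=cur();print(p,Q.as_matrix().round(3))
f=p+Q.apply([.195,0,.065]);print('foot',f,(f-O)@xg,(f-O)@yg)
S=snapshot('side');T=snapshot('top')
crop(S,240,140,290,190,12,'a10.png');crop(T,195,135,265,190,11,'a11.png')
E
```

```text
[ 0.5495 -0.1116  0.0559] -> [ 0.5587 -0.0824  0.0561] F [-1.4  0.4 -1.6] w 0.017117638298859813
linear [[0.49, 0.01, 0.12], [0.5, 0.02, 0.13], [0.49, 0.01, 0.12], [0.5, 0.02, 0.13], [0.49, 0.01, 0.12], [0.5, 0.01, 0.12]]
turn [[0.0, 0.0, 0.0], [-0.001, 0.0, 0.0], [0.0, 0.0, 0.0], [0.0, 0.001, 0.0], [-0.001, 0.0, 0.001], [0.0, 0.0, 0.0]]
[ 0.54950185 -0.11158502  0.05589201] [[ 0.264  0.962  0.066]
 [ 0.932 -0.272  0.24 ]
 [ 0.249 -0.002 -0.968]]
foot [0.60534274 0.08571513 0.04159361] 0.09047516564631947 -0.00018623187852063536
```

View pics/a10.png

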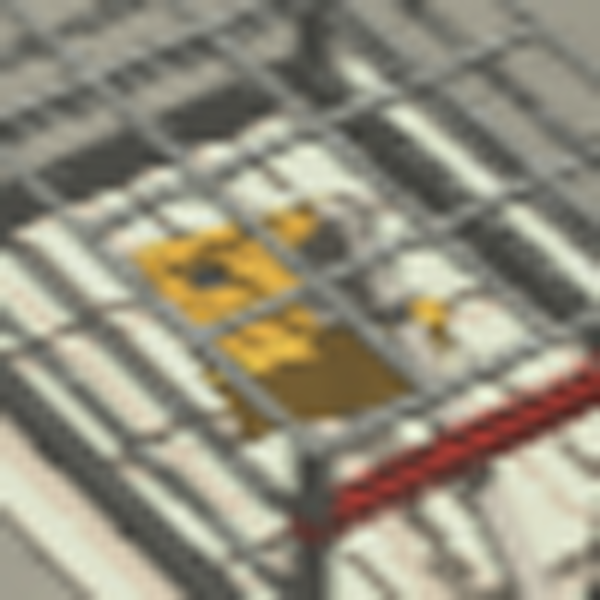

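View pics/a11.png

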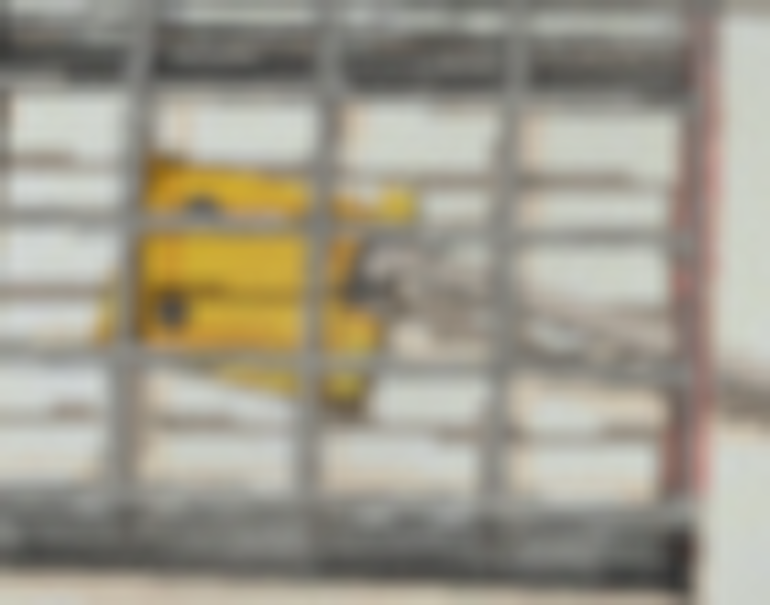

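The hook hovers over the flange (top crop (375,270)), and the bracket has not moved. Carry on inward 30 mm.

Request:
carry_out --linear '[[0.5,0,0.1],[0.5,0,0.1],[0.5,0,0.1],[0.5,0,0.1],[0.5,0,0.1],[0.5,0,0.1],[0,0,0],[0,0,0]]' --turn '[[0,0,0],[0,0,0],[0,0,0],[0,0,0],[0,0,0],[0,0,0],[0,0,0],[0,0,0]]'

```text
t: 10.78
position: [0.5577, -0.0827, 0.0573]
eef_rot: [-2.373, -1.792, -0.299]
force: [0.4, 0.3, -1.1]
width: 0.0172
```

```bash
python3 to.py -3 21 0 10
python3 - <<'E'
from geo import *
p,Q,s=cur();print(p,Q.as_matrix().round(3))
f=p+Q.apply([.195,0,.065]);print('foot',f,(f-O)@xg,(f-O)@yg)
S=snapshot('side');T=snapshot('top')
crop(S,240,140,290,190,12,'a12.png');crop(T,195,135,265,190,11,'a13.png')
E
```

```text
[ 0.5577 -0.0827  0.0573] -> [ 0.562  -0.0708  0.086 ] F [ 0.4  0.3 -1.1] w 0.01724676961962621
linear [[0.19, 0.01, -0.25], [0.19, 0.01, -0.25], [0.18, 0.0, -0.25], [0.18, 0.01, -0.26], [0.17, 0.01, -0.27], [0.16, 0.01, -0.27], [0.15, 0.01, -0.27], [0.15, 0.01, -0.28], [0.14, 0.01, -0.28], [0.13, 0.0, -0.28]]
turn [[0.0, -0.025, 0.0], [0.0, -0.025, 0.0], [-0.001, -0.026, 0.0], [0.0, -0.025, 0.0], [0.0, -0.025, 0.0], [0.0, -0.025, 0.0], [0.0, -0.026, 0.0], [-0.001, -0.025, 0.0], [0.0, -0.025, 0.0], [0.0, -0.025, 0.0]]
[ 0.55766391 -0.08266615  0.05731232] [[ 0.265  0.962  0.066]
 [ 0.931 -0.273  0.241]
 [ 0.25  -0.002 -0.968]]
foot [0.61368951 0.11458287 0.04303099] 0.11977248302198422 -0.006874179243946666
```

View pics/a12.png

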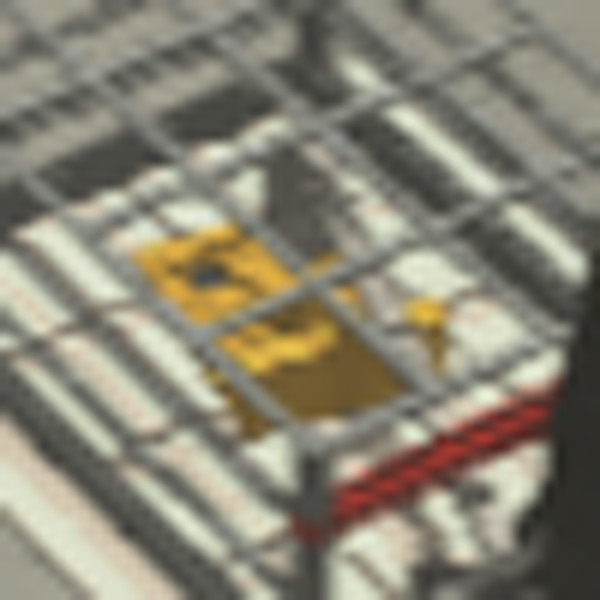

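View pics/a13.png

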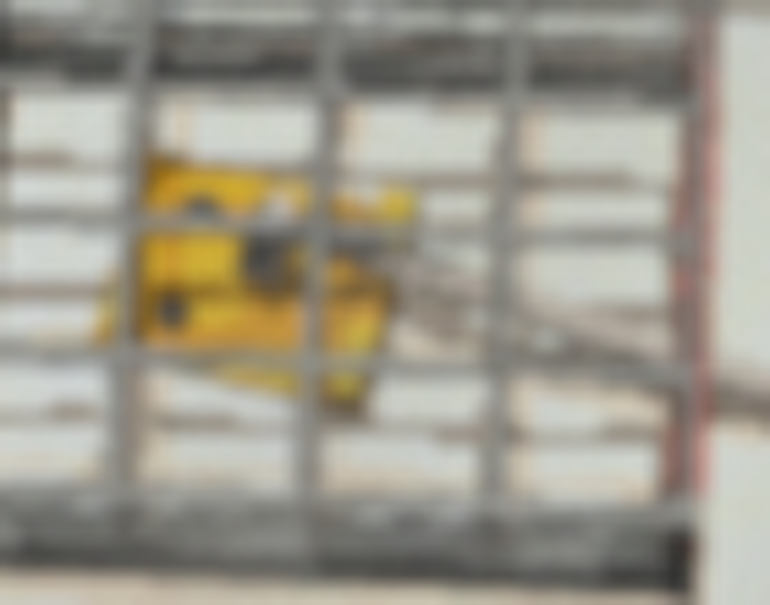

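The hook foot is now past the flange over the plate (top crop (265,260)). Level while lowering.

Request:
carry_out --linear '[[0.2,0,-0.2],[0.2,0,-0.2],[0.2,0,-0.3],[0.2,0,-0.3],[0.2,0,-0.3],[0.1,0,-0.3],[0.1,0,-0.3],[0.1,0,-0.3],[0.1,0,-0.3],[0.1,0,-0.3]]' --turn '[[0,-0.025,0],[0,-0.025,0],[-0.001,-0.026,0],[0,-0.025,0],[0,-0.025,0],[0,-0.025,0],[0,-0.026,0],[-0.001,-0.025,0],[0,-0.025,0],[0,-0.025,0]]'

```text
t: 11.72
position: [0.5605, -0.0728, 0.0876]
eef_rot: [2.508, 1.891, -0.002]
force: [0.2, -0.8, -1.7]
width: 0.0175
```

Request:
carry_out --linear '[[0,0,0],[0,0,0]]' --turn '[[0,0,0],[0,0,0]]'

```text
t: 11.88
position: [0.5607, -0.0721, 0.0874]
eef_rot: [-2.507, -1.893, -0.001]
force: [-0.4, -0.3, -0.8]
width: 0.0172
```

```bash
python3 to.py -3 14 0 4
python3 - <<'E'
from geo import *
p,Q,s=cur();print(p,Q.as_matrix().round(3))
f=p+Q.apply([.195,0,.065]);print('foot',f,(f-O)@xg,(f-O)@yg,s['force'],s['moment'])
S=snapshot('side');T=snapshot('top')
crop(S,240,140,290,190,12,'a14.png');crop(T,195,135,265,190,11,'a15.png')
E
```

```text
[ 0.5607 -0.0721  0.0874] -> [ 0.562  -0.0708  0.079 ] F [-0.4 -0.3 -0.8] w 0.017176703899180138
linear [[0.04, 0.02, 0.21], [0.04, 0.02, 0.21], [0.04, 0.02, 0.21], [0.04, 0.02, 0.21]]
turn [[0.0, 0.0, 0.0], [0.0, 0.0, 0.0], [0.0, 0.0, 0.0], [0.0, -0.001, 0.0]]
[ 0.56074304 -0.07212812  0.08736564] [[ 0.274  0.962  0.   ]
 [ 0.962 -0.274  0.   ]
 [ 0.001  0.    -1.   ]]
foot [0.6140934  0.11546599 0.02246425] 0.12067720513288095 -0.0072270930440248475 [-0.37046696 -0.3315965  -0.76861322] [-0.15334831  0.00392627  0.03026483]
```

View pics/a14.png

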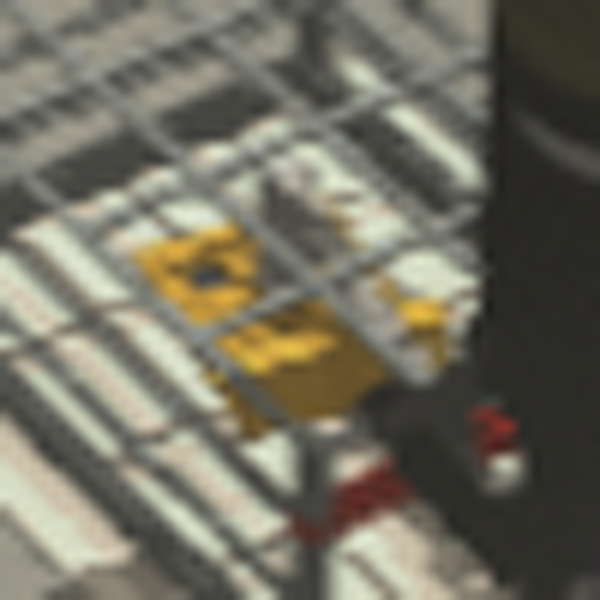

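View pics/a15.png

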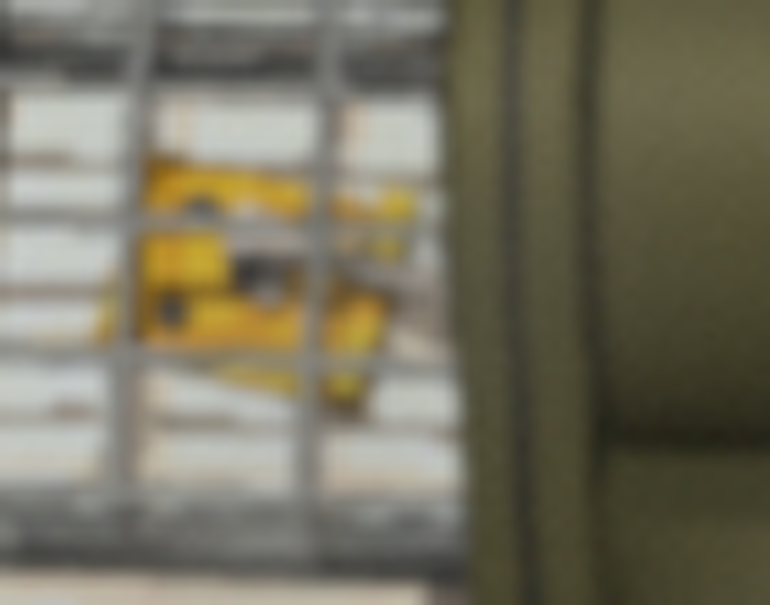

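The hook is right above the middle of the plate, behind the flange (top crop (265,280)). Lower in small steps.

Request:
carry_out --linear '[[0,0,0.2],[0,0,0.2],[0,0,0.2],[0,0,0.1],[0,0,0.1],[0,0,0],[0,0,0]]' --turn '[[0,0,0],[0,0,0],[0,0,0],[0,0,0],[0,0,0],[0,0,0],[0,0,0]]'

```text
t: 12.57
position: [0.5606, -0.0725, 0.0793]
eef_rot: [-2.508, -1.892, 0.0]
force: [0.2, -0.3, -1.7]
width: 0.0167
```

```bash
cat > st.py <<'E'
from geo import *
p,Q,s=cur();f=p+Q.apply([.195,0,.065]);print('tcp',p.round(4),'foot',f.round(4),'guard',round((f-O)@xg,4),round((f-O)@yg,4),'F',s['force'].round(1),'M',s['moment'].round(3),'w',s['width'],'j',s['joints'].round(2))
E
python3 st.py
```

```text
tcp [ 0.5606 -0.0725  0.0793] foot [0.6141 0.115  0.0143] guard 0.1202 -0.0073 F [ 0.2 -0.3 -1.7] M [-0.158  0.05   0.031] w 0.016728270527641916 j [-0.02  0.88  0.12  1.88 -0.24  0.4  -0.01]
```

Request:
carry_out --linear '[[0,0,0.05],[0,0,0],[0,0,0.05],[0,0,0]]' --turn '[[0,0,0],[0,0,0],[0,0,0],[0,0,0]]'

```text
t: 12.9
position: [0.5606, -0.0725, 0.0783]
eef_rot: [-2.508, -1.892, 0.0]
force: [0.1, 0.3, -1.7]
width: 0.0173
```

```bash
python3 st.py
```

```text
tcp [ 0.5606 -0.0725  0.0783] foot [0.6141 0.115  0.0134] guard 0.1203 -0.0073 F [ 0.1  0.3 -1.7] M [-0.149  0.027  0.044] w 0.01733804776107191 j [-0.02  0.88  0.12  1.88 -0.24  0.39 -0.01]
```

Request:
carry_out --linear '[[0,0,0.05],[0,0,0],[0,0,0.05],[0,0,0]]' --turn '[[0,0,0],[0,0,0],[0,0,0],[0,0,0]]'

```text
t: 13.23
position: [0.5606, -0.0725, 0.0773]
eef_rot: [-2.508, -1.892, 0.0]
force: [0.6, -0.4, -1.9]
width: 0.0172
```

```bash
python3 st.py
```

```text
tcp [ 0.5606 -0.0725  0.0773] foot [0.6141 0.115  0.0123] guard 0.1202 -0.0073 F [ 0.6 -0.4 -1.9] M [-0.176  0.031 -0.001] w 0.017205781450015417 j [-0.02  0.88  0.12  1.88 -0.24  0.39 -0.01]
```

Request:
carry_out --linear '[[0,0,0.05],[0,0,0],[0,0,0]]' --turn '[[0,0,0],[0,0,0],[0,0,0]]'

```text
t: 13.48
position: [0.5606, -0.0725, 0.0768]
eef_rot: [-2.508, -1.892, 0.0]
force: [-0.3, -1.7, -1.7]
width: 0.0173
```

```bash
python3 st.py
```

```text
tcp [ 0.5606 -0.0725  0.0768] foot [0.6141 0.115  0.0119] guard 0.1202 -0.0073 F [-0.3 -1.7 -1.7] M [-0.158  0.027 -0.031] w 0.017262112068796256 j [-0.02  0.88  0.12  1.88 -0.24  0.39 -0.01]
```

Request:
carry_out --linear '[[0,0,0.05],[0,0,0],[0,0,0]]' --turn '[[0,0,0],[0,0,0],[0,0,0]]'

```text
t: 13.73
position: [0.5607, -0.0726, 0.0764]
eef_rot: [-2.508, -1.892, -0.0]
force: [-0.1, -0.4, -1.0]
width: 0.0174
```

```bash
python3 st.py
```

```text
tcp [ 0.5607 -0.0726  0.0764] foot [0.6142 0.1149 0.0114] guard 0.1202 -0.0074 F [-0.1 -0.4 -1. ] M [-0.048  0.02   0.017] w 0.017424022416599464 j [-0.02  0.88  0.12  1.88 -0.24  0.39 -0.01]
```

Request:
carry_out --linear '[[0,0,0.05],[0,0,0],[0,0,0]]' --turn '[[0,0,0],[0,0,0],[0,0,0]]'

```text
t: 13.98
position: [0.5607, -0.0726, 0.076]
eef_rot: [2.508, 1.892, 0.0]
force: [-0.2, -0.5, -0.1]
width: 0.0174
```

```bash
python3 st.py
```

```text
tcp [ 0.5607 -0.0726  0.076 ] foot [0.6142 0.1149 0.011 ] guard 0.1201 -0.0074 F [-0.2 -0.5 -0.1] M [ 0.038  0.01  -0.037] w 0.01735737660088809 j [-0.02  0.88  0.12  1.88 -0.24  0.39 -0.01]
```

Light contact, about 1 N (the moment rose from −0.16 to +0.04 N·m). Relieve by 0.5 mm, take up the gap, then draw.

Request:
carry_out --linear '[[0,0,-0.05],[-0.4,0,0],[-0.4,0,0],[-0.4,0,0],[-0.3,0,0],[-0.3,0,0],[-0.3,0,0],[-0.3,0,0],[-0.3,0,0],[0,0,0]]' --turn '[[0,0,0],[0,0,0],[0,0,0],[0,0,0],[0,0,0],[0,0,0],[0,0,0],[0,0,0],[0,0,0],[0,0,0]]'

```text
t: 14.82
position: [0.5529, -0.0992, 0.0764]
eef_rot: [-2.508, -1.891, 0.001]
force: [-1.0, 0.8, -1.0]
width: 0.0173
```

```bash
python3 st.py
python3 - <<'E'
from geo import *
S=snapshot('side');T=snapshot('top')
crop(S,240,140,290,190,12,'a16.png');crop(T,195,135,265,190,11,'a17.png')
E
```

```text
tcp [ 0.5529 -0.0992  0.0764] foot [0.6065 0.0883 0.0113] guard 0.0931 -0.0012 F [-1.   0.8 -1. ] M [-0.055  0.035  0.031] w 0.01725992248175756 j [ 0.03  0.88  0.11  1.89 -0.22  0.38  0.03]
```

View pics/a17.png

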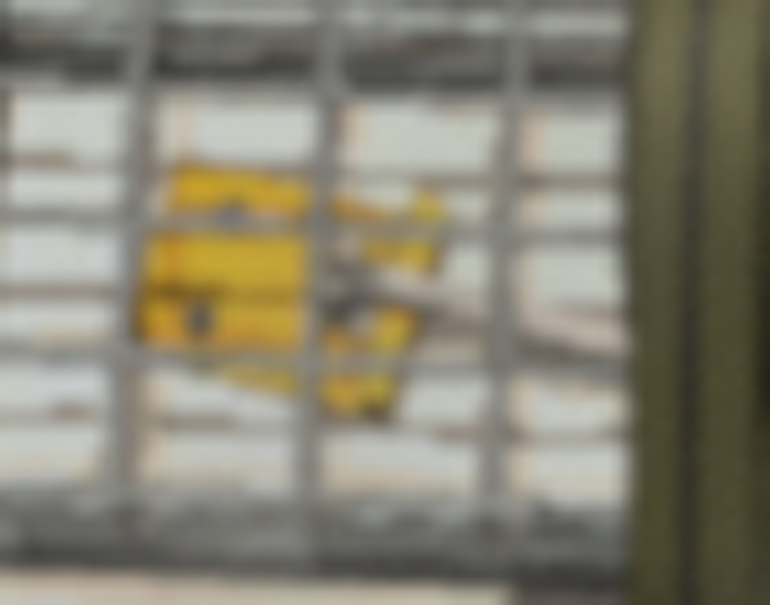

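View pics/a16.png

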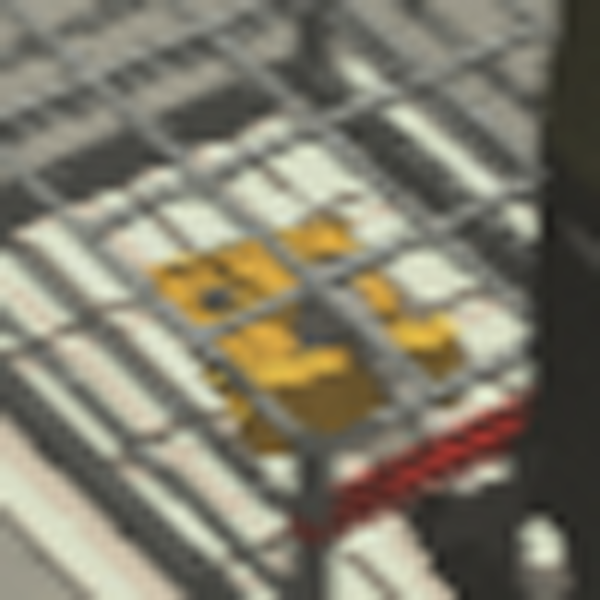

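The bracket is engaged and moving (shifted about 28 crop px towards the mouth). Draw on.

Request:
carry_out --linear '[[-0.5,0,0],[-0.7,0,0],[-0.8,0,0],[-0.8,0,0],[-0.8,0,0],[-0.8,0,0],[-0.8,0,0],[-0.8,0,0],[-0.7,0,0],[-0.3,0,0]]' --turn '[[0,0,0],[0,0,0],[0,0,0],[0,0,0],[0,0,0],[0,0,0],[0,0,0],[0,0,0],[0,0,0],[0,0,0]]'

```text
t: 15.75
position: [0.5334, -0.1676, 0.0764]
eef_rot: [2.509, 1.89, -0.001]
force: [0.9, 1.4, -1.9]
width: 0.0174
```

```bash
python3 st.py
python3 - <<'E'
from geo import *
S=snapshot('side');T=snapshot('top')
crop(S,240,140,320,210,9,'a18.png');crop(T,195,135,265,190,11,'a19.png')
E
```

```text
tcp [ 0.5334 -0.1676  0.0764] foot [0.5872 0.0198 0.0112] guard 0.0236 0.0142 F [ 0.9  1.4 -1.9] M [ 0.375 -0.115  0.031] w 0.017385426153360112 j [ 0.17  0.88  0.09  1.9  -0.18  0.37  0.12]
```

View pics/a19.png

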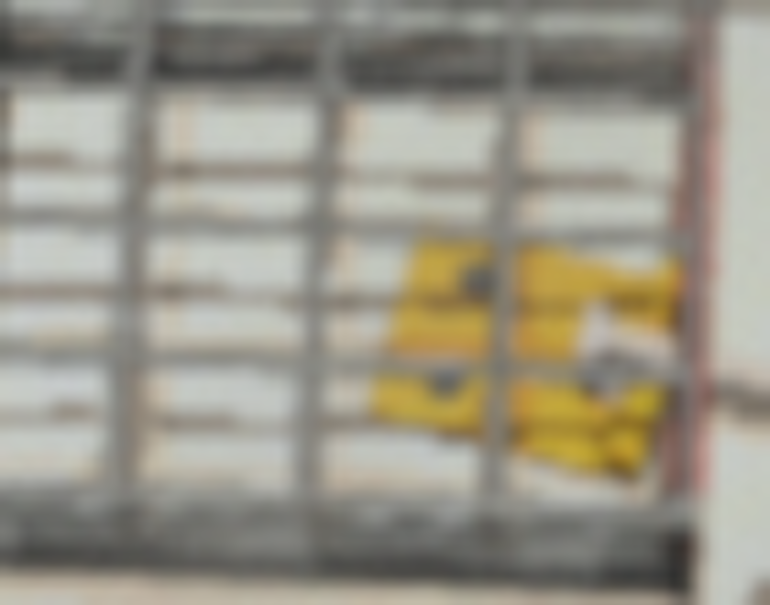

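View pics/a18.png

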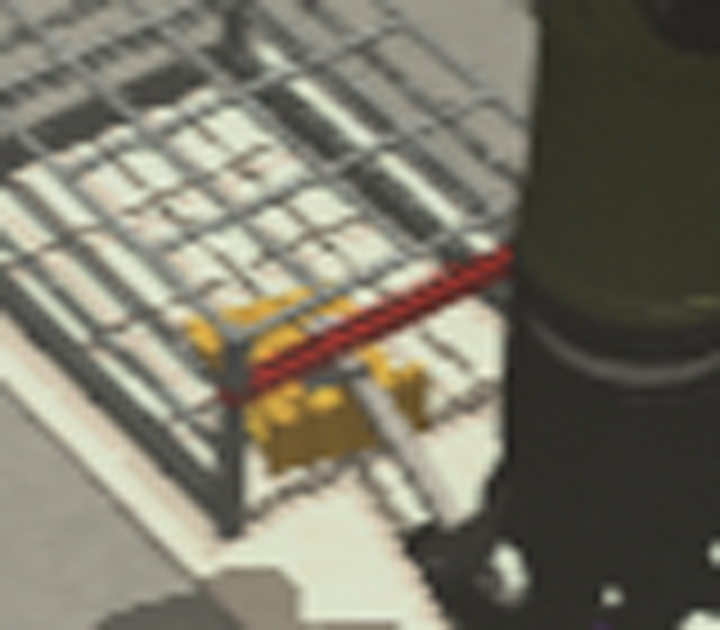

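Bracket following squarely, flange now at the mouth. Continue about 110 mm.

Request:
carry_out --linear '[[-0.5,0,0],[-0.7,0,0],[-0.8,0,0],[-0.8,0,0],[-0.8,0,0],[-0.8,0,0],[-0.8,0,0],[-0.8,0,0],[-0.7,0,0],[-0.4,0,0]]' --turn '[[0,0,0],[0,0,0],[0,0,0],[0,0,0],[0,0,0],[0,0,0],[0,0,0],[0,0,0],[0,0,0],[0,0,0]]'

```text
t: 16.68
position: [0.514, -0.2356, 0.0764]
eef_rot: [2.509, 1.89, -0.001]
force: [0.2, 1.4, -1.0]
width: 0.017
```

```bash
python3 st.py
```

```text
tcp [ 0.514  -0.2356  0.0764] foot [ 0.5677 -0.0482  0.0112] guard -0.0454 0.0298 F [ 0.2  1.4 -1. ] M [ 0.342 -0.063 -0.019] w 0.016997219234883756 j [ 0.31  0.88  0.07  1.88 -0.15  0.39  0.21]
```

Request:
carry_out --linear '[[-0.5,0,0],[-0.7,0,0],[-0.8,0,0],[-0.8,0,0],[-0.7,0,0],[-0.4,0,0],[0,0,0],[0,0,0]]' --turn '[[0,0,0],[0,0,0],[0,0,0],[0,0,0],[0,0,0],[0,0,0],[0,0,0],[0,0,0]]'

```text
t: 17.35
position: [0.5036, -0.2728, 0.0765]
eef_rot: [2.508, 1.89, -0.001]
force: [-0.6, -0.2, -1.3]
width: 0.0175
```

```bash
python3 st.py
python3 - <<'E'
from geo import *
import pickle
S=snapshot('side');T=snapshot('top');pickle.dump(dict(side=S,top=T),open('s2.pkl','wb'))
crop(S,240,140,350,240,6,'a20.png');crop(T,225,135,315,205,8,'a21.png')
E
```

```text
tcp [ 0.5036 -0.2728  0.0765] foot [ 0.5573 -0.0854  0.0113] guard -0.0831 0.038 F [-0.6 -0.2 -1.3] M [-0.057  0.031  0.003] w 0.017487600779734633 j [ 0.38  0.88  0.06  1.86 -0.12  0.4   0.25]
```

View pics/a21.png

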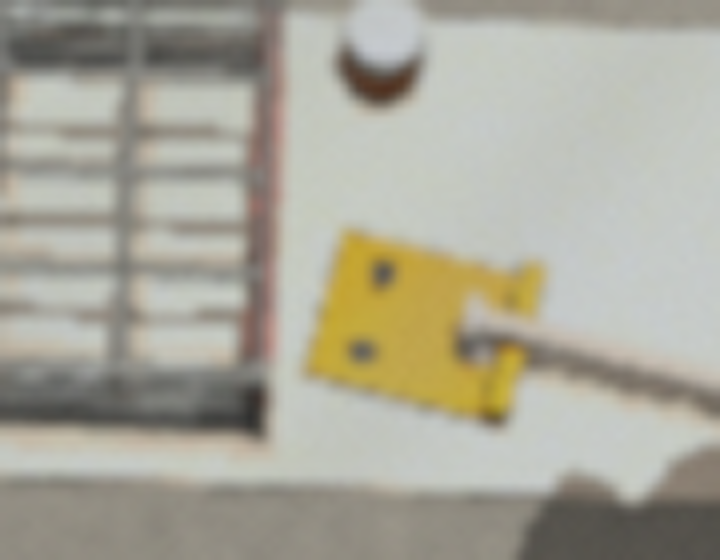

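View pics/a20.png

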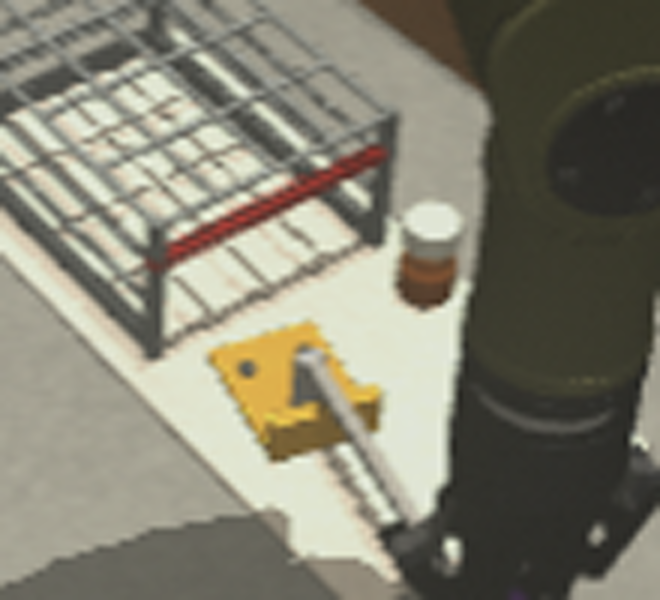

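The bracket is wholly outside (top crop: plate left edge ~20 mm from the red bar), flat, with the hook still behind its flange. Back the hook off and lift.

Request:
carry_out --linear '[[0.3,0,-0.1],[0.2,0,-0.2],[0,0,-1.0],[0,0,-2.0],[0,0,-3.0],[0,0,-3.0],[0,0,-2.5],[0,0,-0.6],[0,0,0]]' --turn '[[0,0,0],[0,0,0],[0,0,0],[0,0,0],[0,0,0],[0,0,0],[0,0,0],[0,0,0],[0,0,0]]'

```text
t: 18.2
position: [0.5065, -0.2672, 0.203]
eef_rot: [2.504, 1.89, 0.004]
force: [0.4, -0.7, -1.8]
width: 0.017
```

```bash
python3 st.py
python3 - <<'E'
from geo import *
p,Q,s=cur()
L,Tt,a,b=rows(p,Q,np.array([.4625,-.358,.20]),Rt(-.242),16,1,3);show(L,Tt);print(a)
S=snapshot('side');T=snapshot('top')
crop(T,225,135,315,205,8,'a22.png')
E
```

```text
tcp [ 0.5065 -0.2672  0.203 ] foot [ 0.5602 -0.0798  0.1378] guard -0.0773 0.0354 F [ 0.4 -0.7 -1.8] M [-0.086  0.101  0.063] w 0.016954441761898975 j [ 0.34  0.69  0.11  1.79 -0.11  0.66  0.23]
linear [[-0.6, -0.1, 0.0], [-0.7, -0.1, 0.0], [-0.6, 0.1, 0.1], [-0.6, 0.0, 0.0], [-0.6, 0.2, 0.0], [-0.6, 0.1, 0.0], [-0.6, 0.3, 0.0], [-0.6, 0.3, 0.0], [-0.5, 0.3, 0.1], [-0.5, 0.4, 0.0]]
turn [[0.0, 0.0, 0.096], [0.001, 0.0, 0.096], [0.0, -0.001, 0.096], [0.0, 0.0, 0.096], [0.0, 0.0, 0.096], [0.001, 0.0, 0.096], [0.0, 0.0, 0.096], [0.0, -0.001, 0.096], [0.001, 0.0, 0.096], [0.0, 0.0, 0.096]]
linear [[-0.4, 0.5, 0.0], [-0.4, 0.5, 0.0], [-0.4, 0.5, 0.0], [-0.3, 0.5, 0.1], [-0.2, 0.6, 0.0], [-0.2, 0.6, 0.0]]
turn [[0.0, 0.0, 0.095], [0.0, 0.0, 0.096], [0.001, -0.001, 0.096], [0.0, 0.0, 0.096], [0.0, 0.0, 0.096], [0.0, 0.0, 0.096]]
[ 0.46248155 -0.35771266  0.20000411]
```

View pics/a22.png

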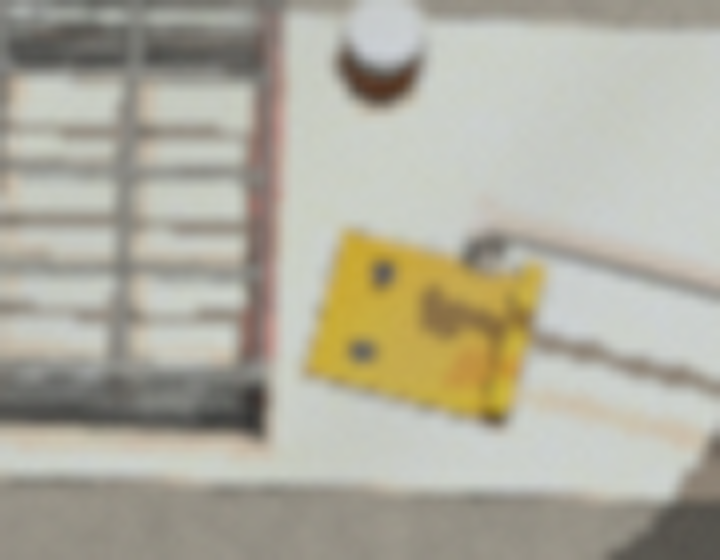

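Bracket left in place outside, clear of the rod. Back to the rest.

Request:
carry_out --linear '[[-0.6,-0.1,0],[-0.7,-0.1,0],[-0.6,0.1,0.1],[-0.6,0,0],[-0.6,0.2,0],[-0.6,0.1,0],[-0.6,0.3,0],[-0.6,0.3,0],[-0.5,0.3,0.1],[-0.5,0.4,0]]' --turn '[[0,0,0.096],[0.001,0,0.096],[0,0,0.096],[0,0,0.096],[0,0,0.096],[0.001,0,0.096],[0,0,0.096],[0,0,0.096],[0,0,0.096],[0,0,0.096]]'

```text
t: 19.13
position: [0.4759, -0.3224, 0.1961]
eef_rot: [-3.095, -0.513, 0.008]
force: [-0.6, -0.1, -1.6]
width: 0.0171
```

Request:
carry_out --linear '[[-0.4,0.5,0],[-0.4,0.5,0],[-0.4,0.5,0],[-0.3,0.5,0.1],[-0.2,0.6,0],[-0.2,0.6,0],[0,0,0],[0,0,0]]' --turn '[[0,0,0.095],[0,0,0.096],[0,0,0.096],[0,0,0.096],[0,0,0.096],[0,0,0.096],[0,0,0],[0,0,0]]'

```text
t: 19.8
position: [0.4602, -0.3566, 0.1957]
eef_rot: [-3.117, 0.376, 0.008]
force: [0.5, 0.4, -2.0]
width: 0.0172
```

```bash
python3 go.py .4625 -.358 .12 -.242 0 4
python3 - <<'E'
from geo import *
import pickle
p,Q,s=cur();print(p,Q.as_matrix().round(3))
S=snapshot('side');T=snapshot('top');pickle.dump(dict(side=S,top=T),open('s3.pkl','wb'))
o=p+Q.apply([0,0,.004])
print('tip pred',proj(S,o+Q.apply([.203,0,.021])),proj(T,o+Q.apply([.203,0,.021])))
crop(S,280,170,430,310,4,'a23.png')
E
```

```text
joints [ 0.28  0.77  0.53  1.77 -0.54  0.75 -0.71] F [ 0.5  0.4 -2. ]
linear [[0.07, 0.02, 1.89], [0.08, 0.03, 1.89], [0.06, 0.02, 1.9], [0.07, 0.02, 1.89]]
turn [[0.0, 0.001, 0.0], [-0.001, 0.002, 0.001], [0.0, 0.001, 0.0], [-0.001, 0.001, 0.001]]
[ 0.462511   -0.35799739  0.12000002]
[ 0.46023428 -0.35659757  0.19571012] [[ 0.971 -0.238 -0.005]
 [-0.238 -0.971  0.003]
 [-0.005 -0.002 -1.   ]]
tip pred [[407.99387866 221.82434875]] [[400.42585271 128.06267761]]
```

View pics/a23.png

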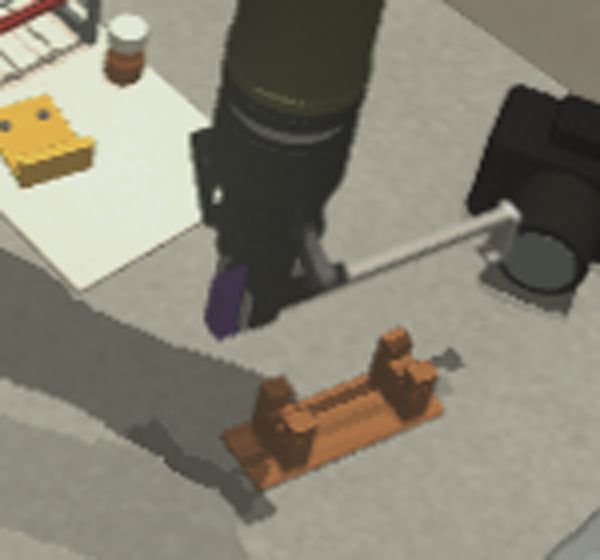

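Request:
carry_out --linear '[[0.1,0,1.9],[0.1,0,1.9],[0,0.1,1.9],[0,0,1.9],[0,0,0],[0,0,0],[0,0,0]]' --turn '[[-0.001,0.001,0.001],[-0.001,0.002,0.001],[0,0.001,0],[0,0.001,0],[0,0,0],[0,0,0],[0,0,0]]'

```text
t: 20.48
position: [0.4633, -0.359, 0.1221]
eef_rot: [3.116, -0.381, 0.006]
force: [0.0, -0.4, -1.2]
width: 0.0171
```

```bash
python3 go.py .4625 -.358 .073 -.242 0 4
python3 - <<'E'
from geo import *
p,Q,s=cur();print(p,Q.as_matrix().round(3))
S=snapshot('side');T=snapshot('top')
crop(S,310,210,420,310,6,'a24.png');crop(T,350,120,410,220,6,'a25.png')
E
```

```text
joints [ 0.34  0.87  0.44  1.82 -0.62  0.59 -0.65] F [ 0.  -0.4 -1.2]
linear [[-0.03, -0.02, 1.23], [-0.03, -0.02, 1.23], [-0.03, -0.03, 1.22], [-0.02, -0.02, 1.23]]
turn [[0.0, -0.001, 0.0], [0.001, -0.001, -0.001], [0.0, -0.001, 0.0], [0.001, -0.001, 0.0]]
[ 0.46254144 -0.35797663  0.07300205]
[ 0.46328221 -0.35902786  0.12210585] [[ 0.971 -0.241  0.004]
 [-0.241 -0.971 -0.003]
 [ 0.004  0.002 -1.   ]]
```

View pics/a24.png

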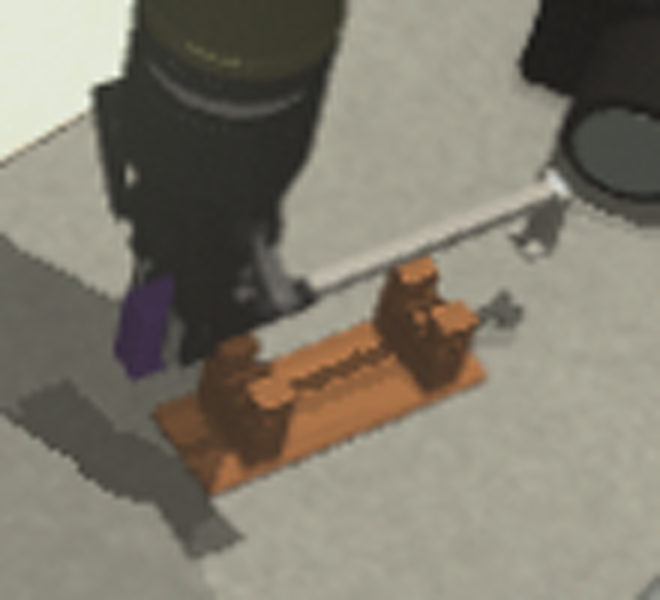

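View pics/a25.png

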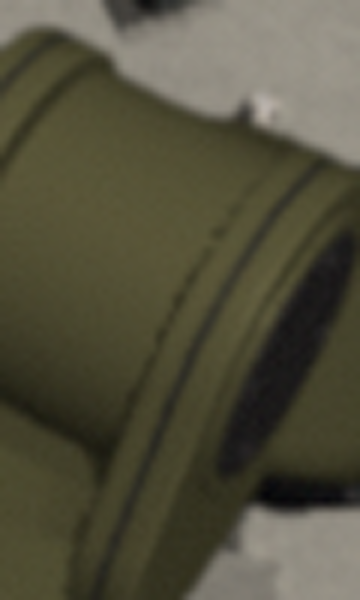

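Request:
carry_out --linear '[[-0.1,-0.1,1.0],[0,0,1.0],[0,0,0.9],[0,0,0.7],[0,0,0.4],[0,0,0.4],[0,0,0.2],[0,0,0],[0,0,0]]' --turn '[[0,-0.001,0],[0,-0.001,0],[0,-0.001,0],[0,0,0],[0,0,0],[0,0,0],[0,0,0],[0,0,0],[0,0,0]]'

```text
t: 21.33
position: [0.4622, -0.3578, 0.0754]
eef_rot: [3.117, -0.383, 0.0]
force: [0.5, 0.2, -1.8]
width: 0.017
```

```bash
python3 st.py
python3 - <<'E'
from geo import *
S=snapshot('side')
crop(S,310,210,420,310,6,'a26.png')
E
```

```text
tcp [ 0.4622 -0.3578  0.0754] foot [ 0.6514 -0.4051  0.0105] guard -0.3969 -0.0741 F [ 0.5  0.2 -1.8] M [0.087 0.14  0.011] w 0.01700863749746963 j [ 0.37  0.94  0.38  1.83 -0.66  0.5  -0.61]
```

View pics/a26.png

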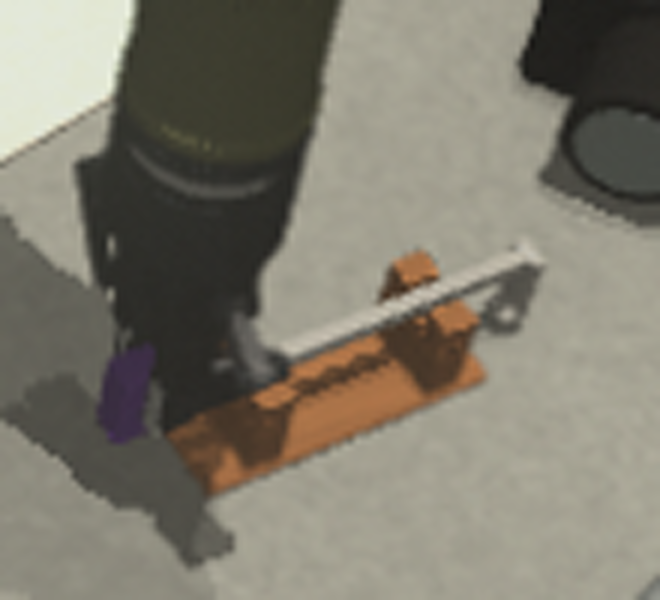

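The bar is entering both notches cleanly. Lower the last few millimetres.

Request:
carry_out --linear '[[0,0,0.1],[0,0,0.1],[0,0,0.1],[0,0,0],[0,0,0]]' --turn '[[0,0,0],[0,0,0],[0,0,0],[0,0,0],[0,0,0]]'

```text
t: 21.8
position: [0.4621, -0.3576, 0.0723]
eef_rot: [3.117, -0.382, -0.0]
force: [-0.5, 0.5, -1.2]
width: 0.0175
```

```bash
python3 st.py
```

```text
tcp [ 0.4621 -0.3576  0.0723] foot [ 0.6513 -0.4048  0.0073] guard -0.3966 -0.0741 F [-0.5  0.5 -1.2] M [0.006 0.054 0.056] w 0.017549083893559605 j [ 0.37  0.94  0.38  1.83 -0.67  0.5  -0.61]
```

Request:
carry_out --linear '[[0,0,0.05],[0,0,0],[0,0,0.05],[0,0,0],[0,0,0]]' --turn '[[0,0,0],[0,0,0],[0,0,0],[0,0,0],[0,0,0]]'

```text
t: 22.22
position: [0.4622, -0.3577, 0.0714]
eef_rot: [3.117, -0.383, 0.0]
force: [-0.1, 1.4, -0.3]
width: 0.0173
```

```bash
python3 st.py
```

```text
tcp [ 0.4622 -0.3577  0.0714] foot [ 0.6514 -0.4049  0.0065] guard -0.3967 -0.0741 F [-0.1  1.4 -0.3] M [ 0.013  0.126 -0.011] w 0.01732814597192046 j [ 0.37  0.94  0.37  1.83 -0.67  0.5  -0.61]
```

Request:
carry_out --linear '[[0,0,0.05],[0,0,0],[0,0,0],[0,0,0],[0,0,0],[0,0,0],[0,0,0]]' --turn '[[0,0,0],[0,0,0],[0,0,0],[0,0,0],[0,0,0],[0,0,0],[0,0,0]]' --gripper 0.6

```text
t: 22.8
position: [0.4622, -0.3576, 0.0708]
eef_rot: [3.117, -0.382, -0.0]
force: [-0.2, -0.3, -0.4]
width: 0.0512
```

```bash
python3 st.py
python3 - <<'E'
from geo import *
S=snapshot('side')
crop(S,310,210,420,310,6,'a27.png')
E
```

```text
tcp [ 0.4622 -0.3576  0.0708] foot [ 0.6514 -0.4048  0.0058] guard -0.3967 -0.0741 F [-0.2 -0.3 -0.4] M [-0.001  0.025  0.005] w 0.051249058497221514 j [ 0.37  0.94  0.37  1.83 -0.67  0.49 -0.61]
```

View pics/a27.png

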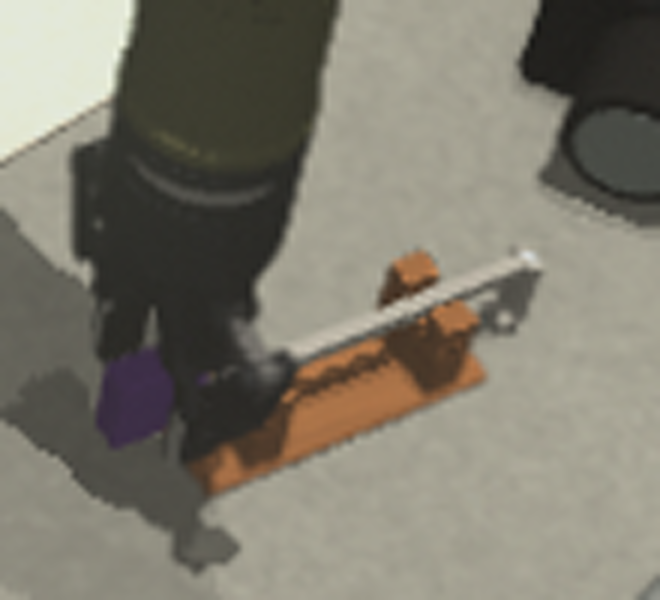

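Released; the rod sits in both notches. Rise, then measure the bracket.

Request:
carry_out --linear '[[0,0,-1.0],[0,0,-2.5],[0,0,-3.0],[0,0,-3.0],[0,0,-3.0],[0,0,-1.0],[0,0,0]]' --turn '[[0,0,0],[0,0,0],[0,0,0],[0,0,0],[0,0,0],[0,0,0],[0,0,0]]'

```text
t: 23.43
position: [0.4633, -0.3589, 0.2091]
eef_rot: [3.114, -0.382, 0.008]
force: [-0.0, 0.6, 0.0]
width: 0.0516
```

```bash
python3 st.py
python3 - <<'E'
from geo import *
import pickle
S=snapshot('side');T=snapshot('top');pickle.dump(dict(side=S,top=T),open('s4.pkl','wb'))
crop(S,320,235,410,300,7,'a28.png')
crop(T,258,158,298,193,17,'z7.png');crop(S,270,185,310,222,17,'z8.png')
E
```

```text
tcp [ 0.4633 -0.3589  0.2091] foot [ 0.6528 -0.4064  0.1453] guard -0.3981 -0.0756 F [-0.   0.6  0. ] M [-0.046  0.043 -0.012] w 0.05158626248103349 j [ 0.27  0.76  0.55  1.76 -0.54  0.77 -0.72]
```

View pics/a28.png

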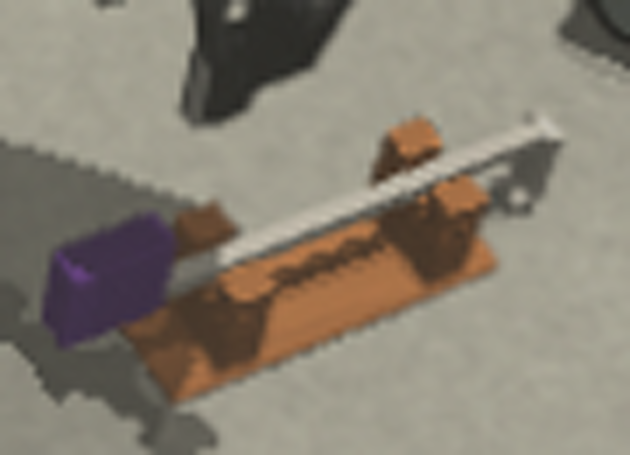

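View pics/z7.png

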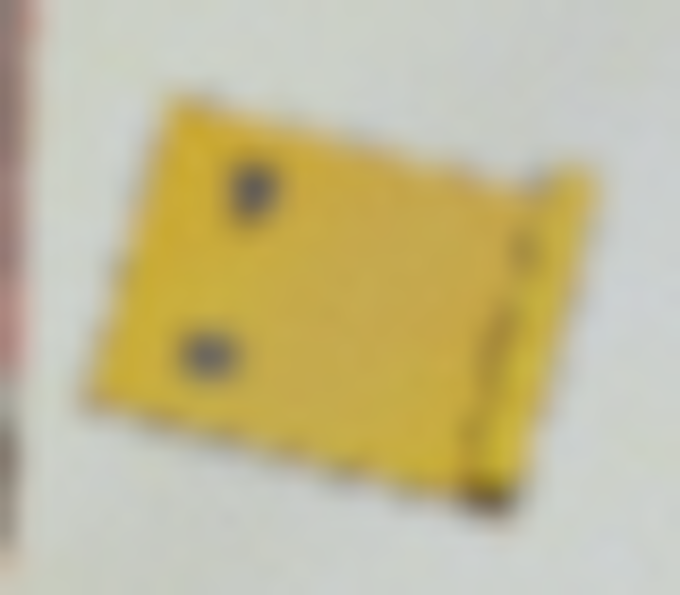

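View pics/z8.png

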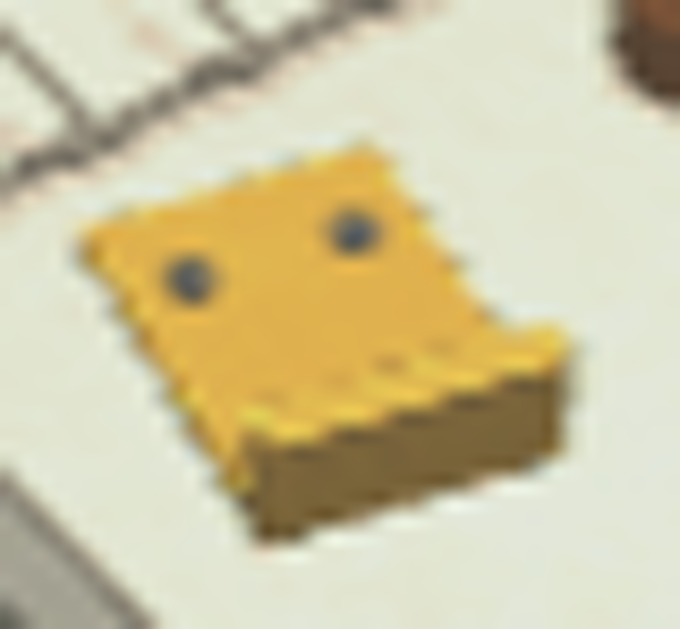

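Run:
```python
from geo import *
import pickle
d=pickle.load(open('s4.pkl','rb'));T=d['top'];S=d['side']
t=lambda x,y:(258+(x+.5)/17-.5,158+(y+.5)/17-.5)
u=lambda x,y:(270+(x+.5)/17-.5,185+(y+.5)/17-.5)
for C,f,A,B,c,e in((T,t,(598,165),(520,490),(172,90),(86,392)),(S,u,(572,350),(252,440),(378,145),(82,235))):
    a,b=plane(C,*f(*A),.032),plane(C,*f(*B),.032);p,q=plane(C,*f(*c),.011),plane(C,*f(*e),.011)
    m=(a+b)/2;n=(p+q)/2;v=n-m
    w=a-b;w2=p-q
    print('flange outer mid',m.round(4),'end mid',n.round(4),'len',np.linalg.norm(v[:2]),'yaw',np.arctan2(v[1],v[0]),np.arctan2(w[1],w[0])+np.pi/2,np.arctan2(w2[1],w2[0])+np.pi/2,np.linalg.norm(w),np.linalg.norm(w2))
# tray from s0
d0=pickle.load(open('s0.pkl','rb'))
crop(d0['top'],100,165,170,240,8,'z9.png');crop(d0['side'],150,115,225,170,9,'z10.png')
```

```text
flange outer mid [ 0.5541 -0.1004  0.032 ] end mid [ 0.5765 -0.0253  0.011 ] len 0.07839604343801501 yaw 1.2809520001919137 1.3095898987138828 1.2817350466861785 0.06122198401038058 0.05845742310053635
flange outer mid [ 0.5554 -0.0979  0.032 ] end mid [ 0.5776 -0.0252  0.011 ] len 0.07600952539624463 yaw 1.2743297757250671 1.2689762059297436 1.3074455991191727 0.06103307818366486 0.059657154060329724
```

View pics/z9.png

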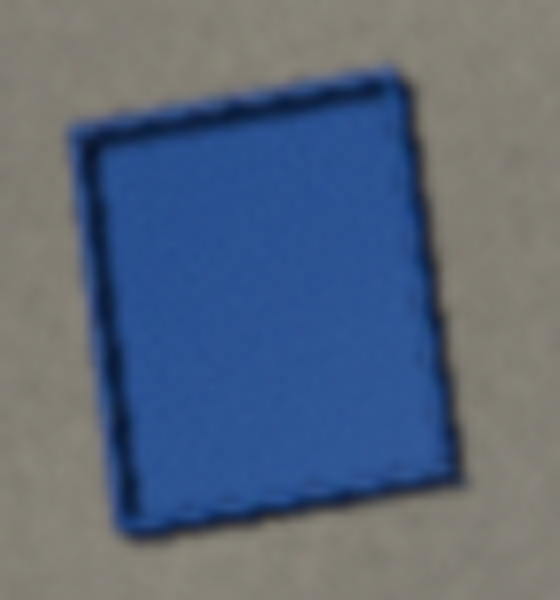

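View pics/z10.png

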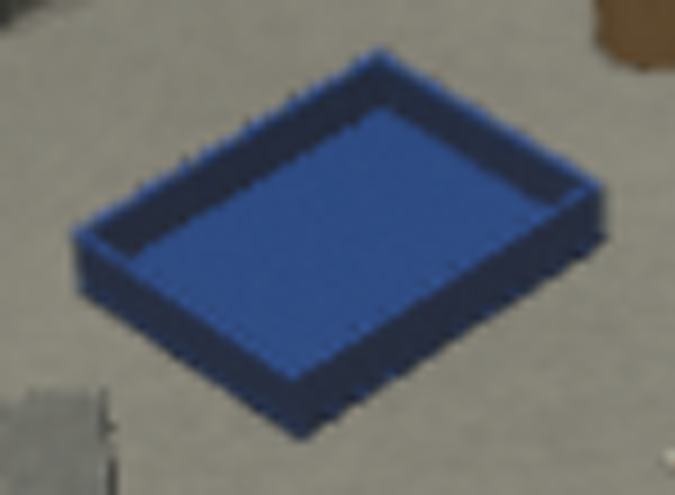

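```bash
python3 go.py .556 -.0955 .15 -.284 0 10 1
python3 - <<'E'
from geo import *
import pickle
d=pickle.load(open('s0.pkl','rb'))
print(plane(d['side'],187.3,137.7,.03))
f=lambda x,y:(100+(x+.5)/8-.5,165+(y+.5)/8-.5)
P=np.array([plane(d['top'],*f(*q),.03) for q in((75,130),(395,65),(462,485),(120,530))]);print(P,P.mean(0))
E
```

```text
joints [ 0.28  0.76  0.55  1.76 -0.54  0.77 -0.72] F [ 0.   0.2 -0.2]
linear [[0.3, -2.8, 0.6], [0.2, -2.7, 0.5], [0.3, -2.8, 0.6], [0.3, -2.8, 0.5], [0.2, -2.7, 0.6], [0.2, -2.8, 0.5], [0.2, -2.8, 0.6], [0.2, -2.7, 0.5], [0.2, -2.8, 0.6], [0.2, -2.8, 0.5]]
turn [[0.0, 0.0, 0.004], [0.0, 0.0, 0.004], [0.0, 0.0, 0.004], [0.0, 0.0, 0.004], [0.0, 0.0, 0.004], [0.0, 0.0, 0.004], [0.0, 0.0, 0.004], [0.0, 0.0, 0.004], [0.0, 0.0, 0.004], [0.001, 0.0, 0.004]]
[ 0.55601168 -0.09530315  0.1503949 ]
[0.48695635 0.37860988 0.03      ]
[[0.55038788 0.45166994 0.03      ]
 [0.57377463 0.32821039 0.03      ]
 [0.41265653 0.29769298 0.03      ]
 [0.39685042 0.42665185 0.03      ]] [0.48341737 0.37605629 0.03      ]
```

Request:
carry_out --linear '[[0.3,-2.8,0.6],[0.2,-2.7,0.5],[0.3,-2.8,0.6],[0.3,-2.8,0.5],[0.2,-2.7,0.6],[0.2,-2.8,0.5],[0.2,-2.8,0.6],[0.2,-2.7,0.5],[0.2,-2.8,0.6],[0.2,-2.8,0.5]]' --turn '[[0,0,0.004],[0,0,0.004],[0,0,0.004],[0,0,0.004],[0,0,0.004],[0,0,0.004],[0,0,0.004],[0,0,0.004],[0,0,0.004],[0,0,0.004]]' --gripper 0.5

```text
t: 24.37
position: [0.555, -0.0942, 0.1481]
eef_rot: [3.109, -0.446, -0.007]
force: [0.0, -0.6, 0.2]
width: 0.0428
```

Request:
carry_out --linear '[[0,0,0],[0,0,0],[0,0,0]]' --turn '[[0,0,0],[0,0,0],[0,0,0]]'

```text
t: 24.62
position: [0.555, -0.0964, 0.1492]
eef_rot: [3.108, -0.445, -0.004]
force: [-0.9, -1.2, -0.2]
width: 0.0428
```

```bash
python3 go.py .556 -.0955 .06 -.284 0 4
```

```text
joints [-0.22  0.83  0.54  1.87 -0.69  0.64 -1.1 ] F [-0.9 -1.2 -0.2]
linear [[0.02, -0.03, 2.23], [0.02, -0.04, 2.23], [0.02, -0.03, 2.23], [0.02, -0.03, 2.23]]
turn [[0.001, 0.001, 0.0], [0.0, 0.0, 0.0], [0.001, 0.001, 0.0], [0.001, 0.0, -0.001]]
[ 0.55602162 -0.09549809  0.06003982]
```

Request:
carry_out --linear '[[0.1,-0.1,2.2],[0,0,2.2],[0,0,2.2],[0,0,2.2],[0,0,0],[0,0,0]]' --turn '[[0.001,0.001,0],[0.001,0.001,0],[0.001,0,0],[0,0,0],[0,0,0],[0,0,0]]'

```text
t: 25.12
position: [0.5562, -0.0968, 0.0618]
eef_rot: [-3.108, 0.449, 0.001]
force: [0.1, -0.5, 0.2]
width: 0.0426
```

```bash
python3 go.py .556 -.0955 .036 -.284 0 4
python3 - <<'E'
from geo import *
S=snapshot('side');crop(S,245,160,345,240,7,'a29.png')
E
```

```text
joints [-0.14  0.95  0.4   1.89 -0.8   0.46 -1.01] F [ 0.1 -0.5  0.2]
linear [[-0.01, -0.03, 0.65], [-0.02, -0.03, 0.64], [-0.01, -0.03, 0.65], [-0.01, -0.03, 0.64]]
turn [[0.0, 0.0, -0.001], [0.0, 0.0, 0.0], [-0.001, 0.0, -0.001], [0.0, 0.0, -0.001]]
[ 0.55602542 -0.09548461  0.03604294]
```

View pics/a29.png

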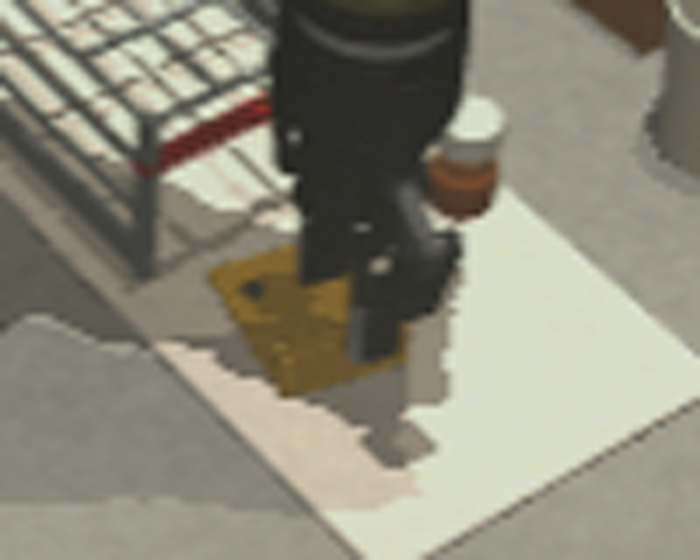

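The fingers straddle the flange (outer finger at crop (372,340)). Descend the last bit and pinch.

Request:
carry_out --linear '[[0,-0.1,0.7],[0,0,0.7],[0,0,0.5],[0,0,0.3],[0,0,0.2],[0,0,0],[0,0,0]]' --turn '[[0,0,0],[0,0,0],[0,0,0],[0,0,0],[0,0,0],[0,0,0],[0,0,0]]'

```text
t: 25.75
position: [0.5579, -0.0943, 0.0385]
eef_rot: [-3.109, 0.445, -0.004]
force: [1.0, 0.8, -0.1]
width: 0.0423
```

```bash
python3 st.py
python3 - <<'E'
from geo import *
S=snapshot('side');crop(S,245,160,345,240,7,'a30.png')
E
```

```text
tcp [ 0.5579 -0.0943  0.0385] foot [ 0.7453 -0.149  -0.0261] guard -0.1358 -0.1533 F [ 1.   0.8 -0.1] M [-0.055  0.007 -0.004] w 0.04233224542386996 j [-0.12  0.99  0.36  1.89 -0.82  0.41 -0.99]
```

View pics/a30.png

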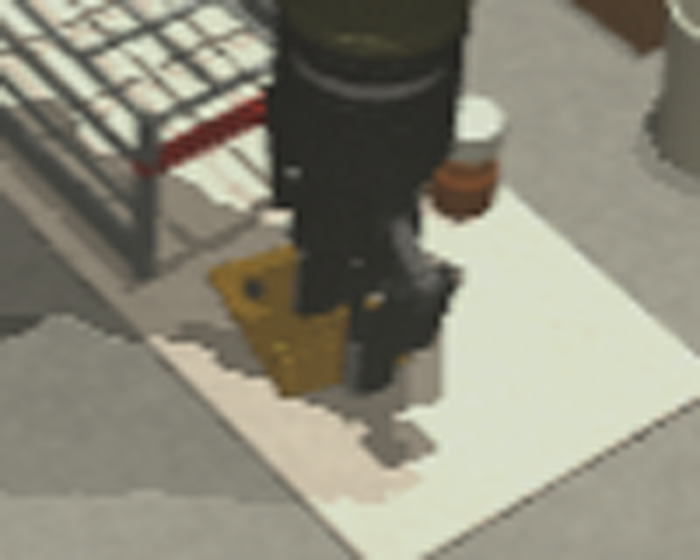

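The grip is about 6 mm off the flange's middle, towards the jar; shift back and close.

Request:
carry_out --linear '[[-0.4,0,0.1],[0,0,0.1],[0,0,0],[0,0,0]]' --turn '[[0,0,0],[0,0,0],[0,0,0],[0,0,0]]'

```text
t: 26.13
position: [0.554, -0.0931, 0.0365]
eef_rot: [-3.108, 0.445, -0.004]
force: [-0.9, -0.4, -0.6]
width: 0.0427
```

Request:
carry_out --linear '[[0,0,0],[0,0,0],[0,0,0],[0,0,0],[0,0,0],[0,0,0],[0,0,0],[0,0,0]]' --turn '[[0,0,0],[0,0,0],[0,0,0],[0,0,0],[0,0,0],[0,0,0],[0,0,0],[0,0,0]]' --gripper 0

```text
t: 26.8
position: [0.5541, -0.0939, 0.0368]
eef_rot: [-3.109, 0.446, -0.005]
force: [-1.9, -1.5, 5.0]
width: 0.0083
```

```bash
python3 st.py
python3 - <<'E'
from geo import *
S=snapshot('side');crop(S,245,160,345,240,7,'a31.png')
E
```

```text
tcp [ 0.5541 -0.0939  0.0368] foot [ 0.7415 -0.1487 -0.0276] guard -0.1358 -0.1495 F [-1.9 -1.5  5. ] M [-0.513  0.319  0.025] w 0.008336612197398712 j [-0.11  0.99  0.35  1.91 -0.83  0.4  -0.98]
```

View pics/a31.png

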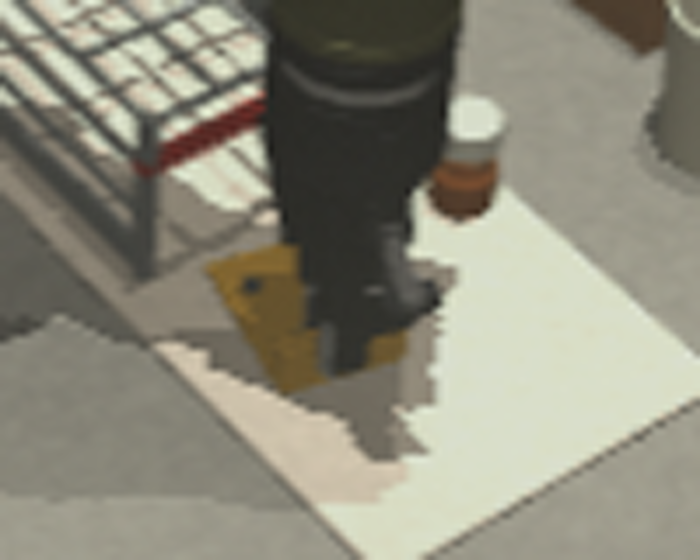

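Pinched at the flange's middle (width 8.3 mm, consistent with the 17 mm read on the 18 mm handle). Lift.

Request:
carry_out --linear '[[0,0,-0.5],[0,0,-1.0],[0,0,-2.0],[0,0,-3.0],[0,0,-3.0],[0,0,-3.0],[0,0,-2.0],[0,0,0],[0,0,0]]' --turn '[[0,0,0],[0,0,0],[0,0,0],[0,0,0],[0,0,0],[0,0,0],[0,0,0],[0,0,0],[0,0,0]]'

```text
t: 27.6
position: [0.5541, -0.0925, 0.1824]
eef_rot: [-3.108, 0.443, -0.006]
force: [-0.2, -0.0, -3.5]
width: 0.0087
```

```bash
python3 st.py
python3 - <<'E'
from geo import *
S=snapshot('side');crop(S,215,110,345,220,5,'a32.png')
p,Q,s=cur()
ty=.175; by=ty+np.pi            # bracket yaw in tray
c=np.array([.4845,.377])
bx=np.array([np.cos(by),np.sin(by)])
# bracket origin at c + 8 mm toward bracket +x ; flange mid = origin -35*bx
f=c+.008*bx-.035*bx
print('target',f,'tool yaw',by-np.pi/2)
mid=np.array([.56,.15,.20])
L,T,a,b=rows(p,Q,mid,Rt(.75),12,1,3);show(L,T)
L,T,a,b=rows(a,b,np.array([*f,.15]),Rt(by-np.pi/2),12,1,3);show(L,T);print(a)
E
```

```text
tcp [ 0.5541 -0.0925  0.1824] foot [ 0.7416 -0.1469  0.1181] guard -0.134 -0.1495 F [-0.2 -0.  -3.5] M [-0.084  0.103  0.001] w 0.008683523734012124 j [-0.25  0.78  0.59  1.86 -0.66  0.7  -1.13]
target [0.51108762 0.38170092] tool yaw 1.7457963267948964
linear [[-0.5, -2.0, -0.2], [-0.4, -1.9, -0.1], [-0.1, -2.1, -0.2], [0.0, -2.0, -0.1], [0.2, -2.0, -0.2], [0.3, -2.0, -0.1], [0.5, -1.9, -0.2], [0.7, -1.9, -0.1], [0.9, -1.9, -0.2], [1.0, -1.7, -0.1]]
turn [[0.0, 0.0, -0.086], [0.0, 0.0, -0.086], [0.0, -0.001, -0.086], [-0.001, 0.0, -0.086], [0.0, 0.0, -0.086], [0.0, 0.0, -0.087], [0.0, 0.0, -0.086], [0.0, -0.001, -0.086], [-0.001, 0.0, -0.086], [0.0, 0.0, -0.086]]
linear [[1.1, -1.7, -0.2], [1.3, -1.5, -0.1]]
turn [[0.0, 0.0, -0.086], [0.0, 0.0, -0.086]]
linear [[1.0, -1.7, 0.4], [1.2, -1.6, 0.4], [1.3, -1.5, 0.4], [1.4, -1.4, 0.5], [1.5, -1.3, 0.4], [1.6, -1.1, 0.4], [1.7, -1.0, 0.4], [1.8, -0.9, 0.4], [1.8, -0.7, 0.4], [1.9, -0.5, 0.4]]
turn [[0.0, 0.0, -0.083], [0.0, 0.0, -0.083], [0.0, 0.0, -0.083], [0.0, 0.0, -0.083], [0.0, 0.0, -0.083], [0.0, 0.0, -0.083], [0.0, 0.0, -0.083], [0.0, 0.0, -0.083], [0.0, 0.0, -0.083], [0.0, 0.0, -0.083]]
linear [[1.9, -0.4, 0.4], [2.0, -0.2, 0.5]]
turn [[0.0, 0.0, -0.083], [0.0, 0.0, -0.083]]
[0.51142081 0.38161947 0.14954682]
```

View pics/a32.png

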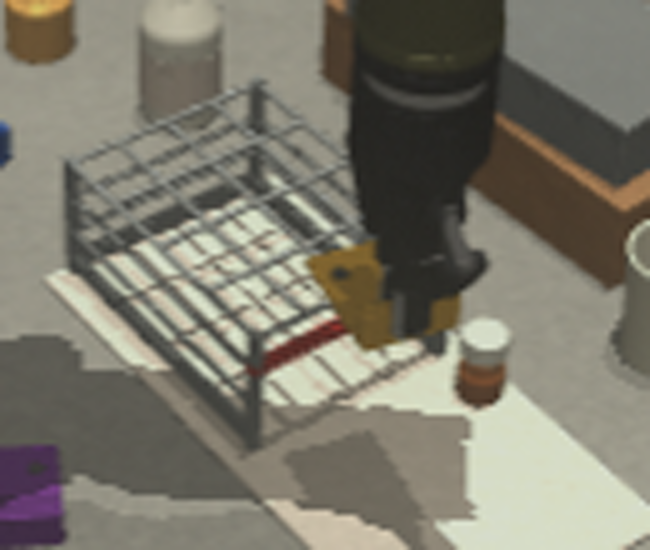

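Held level. Carry over to the tray.

Request:
carry_out --linear '[[-0.5,-2.0,-0.2],[-0.4,-1.9,-0.1],[-0.1,-2.1,-0.2],[0,-2.0,-0.1],[0.2,-2.0,-0.2],[0.3,-2.0,-0.1],[0.5,-1.9,-0.2],[0.7,-1.9,-0.1],[0.9,-1.9,-0.2],[1.0,-1.7,-0.1]]' --turn '[[0,0,-0.086],[0,0,-0.086],[0,-0.001,-0.086],[-0.001,0,-0.086],[0,0,-0.086],[0,0,-0.087],[0,0,-0.086],[0,-0.001,-0.086],[-0.001,0,-0.086],[0,0,-0.086]]'

```text
t: 28.48
position: [0.5583, 0.1101, 0.1948]
eef_rot: [3.009, 0.901, -0.005]
force: [-0.6, 0.3, -3.0]
width: 0.0082
```

Request:
carry_out --linear '[[1.1,-1.7,-0.2],[1.3,-1.5,-0.1],[1.0,-1.7,0.4],[1.2,-1.6,0.4],[1.3,-1.5,0.4],[1.4,-1.4,0.5],[1.5,-1.3,0.4],[1.6,-1.1,0.4],[1.7,-1.0,0.4],[1.8,-0.9,0.4]]' --turn '[[0,0,-0.086],[0,0,-0.086],[0,0,-0.083],[0,0,-0.083],[0,0,-0.083],[0,0,-0.083],[0,0,-0.083],[0,0,-0.083],[0,0,-0.083],[0,0,-0.083]]'

```text
t: 29.32
position: [0.5263, 0.3041, 0.164]
eef_rot: [2.386, 2.044, -0.006]
force: [0.8, -0.7, -2.8]
width: 0.0087
```

Request:
carry_out --linear '[[1.8,-0.7,0.4],[1.9,-0.5,0.4],[1.9,-0.4,0.4],[2.0,-0.2,0.5],[0,0,0],[0,0,0]]' --turn '[[0,0,-0.083],[0,0,-0.083],[0,0,-0.083],[0,0,-0.083],[0,0,0],[0,0,0]]'

```text
t: 29.82
position: [0.5101, 0.3815, 0.1469]
eef_rot: [-2.017, -2.407, 0.006]
force: [0.2, -0.6, -2.5]
width: 0.0084
```

```bash
python3 st.py; python3 go.py .511 .3817 .08 1.746 0 4;python3 - <<'E'
from geo import *
S=snapshot('side');T=snapshot('top');crop(S,130,90,250,190,6,'a33.png');crop(T,90,150,210,250,6,'a34.png')
E
```

```text
tcp [0.5101 0.3815 0.1469] foot [0.4757 0.5734 0.0816] guard 0.5699 0.1571 F [ 0.2 -0.6 -2.5] M [-0.037 -0.138  0.056] w 0.008391694297693935 j [-0.78  0.84  0.12  1.62 -0.15  0.69 -0.41]
joints [-0.78  0.84  0.12  1.62 -0.15  0.69 -0.41] F [ 0.2 -0.6 -2.5]
linear [[0.0, 0.03, 1.67], [0.01, 0.03, 1.67], [0.0, 0.02, 1.68], [0.0, 0.03, 1.67]]
turn [[-0.001, 0.0, 0.0], [-0.001, 0.001, 0.0], [-0.001, 0.0, 0.001], [-0.001, 0.0, 0.0]]
[0.51101725 0.38170773 0.0799902 ]
```

View pics/a33.png

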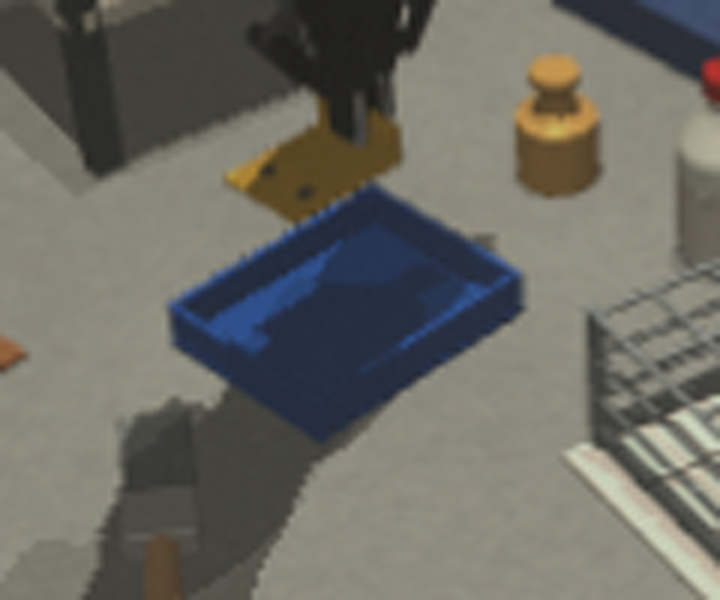

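View pics/a34.png

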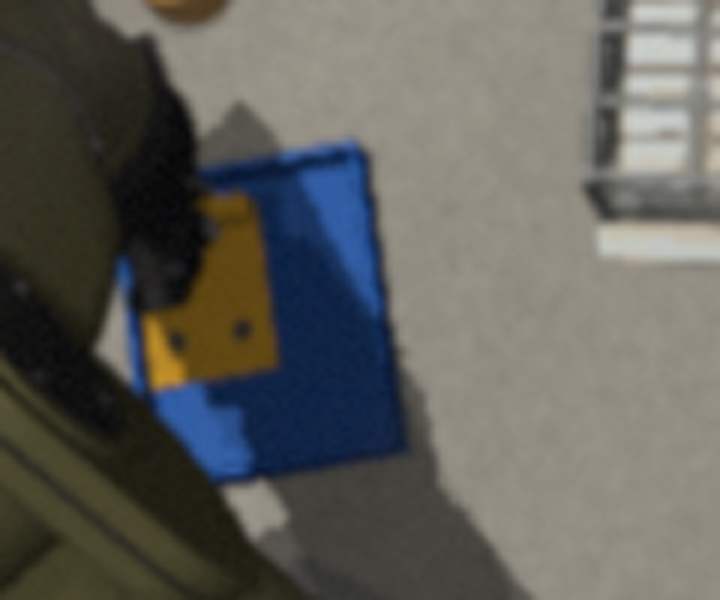

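The bracket is level above the tray and aligned with it, and allowing for parallax it is near the middle. Lower.

Request:
carry_out --linear '[[0,0.1,2.0],[0,0,2.0],[0,0,2.0],[0,0,1.7],[0,0,1.5],[0,0,0.8],[0,0,0],[0,0,0]]' --turn '[[-0.001,0,0],[-0.001,0,0],[0,0,0],[0,0,0],[0,0,0],[0,0,0],[0,0,0],[0,0,0]]'

```text
t: 30.58
position: [0.514, 0.3797, 0.0492]
eef_rot: [2.02, 2.402, 0.001]
force: [0.8, -0.5, -2.4]
width: 0.0086
```

```bash
python3 st.py
python3 - <<'E'
from geo import *
S=snapshot('side');crop(S,130,90,250,190,6,'a35.png')
E
```

```text
tcp [0.514  0.3797 0.0492] foot [ 0.4807  0.5717 -0.0162] guard 0.5686 0.1519 F [ 0.8 -0.5 -2.4] M [-0.018 -0.081 -0.003] w 0.008553078228906089 j [-0.76  0.98  0.1   1.65 -0.16  0.51 -0.39]
```

View pics/a35.png

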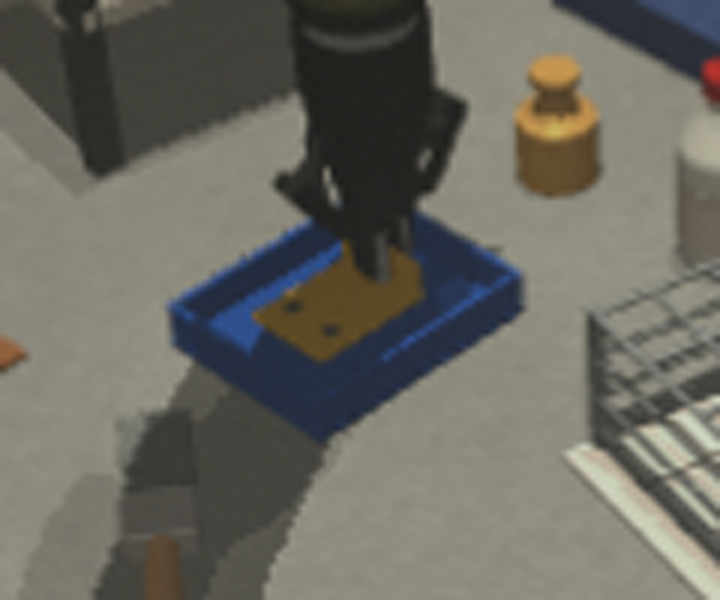

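Inside the walls, 13 mm to go.

Request:
carry_out --linear '[[0,0,0.4],[0,0,0.4],[0,0,0.2],[0,0,0.1],[0,0,0.1],[0,0,0],[0,0,0]]' --turn '[[0,0,0],[0,0,0],[0,0,0],[0,0,0],[0,0,0],[0,0,0],[0,0,0]]'

```text
t: 31.22
position: [0.5137, 0.3806, 0.0372]
eef_rot: [2.018, 2.404, 0.002]
force: [0.3, 0.3, -3.2]
width: 0.0085
```

```bash
python3 st.py
```

```text
tcp [0.5137 0.3806 0.0372] foot [ 0.4801  0.5726 -0.028 ] guard 0.5694 0.1526 F [ 0.3  0.3 -3.2] M [-0.041 -0.066 -0.004] w 0.008513886497037205 j [-0.76  1.    0.09  1.65 -0.16  0.49 -0.39]
```

Request:
carry_out --linear '[[0,0,0.05],[0,0,0],[0,0,0.05],[0,0,0],[0,0,0]]' --turn '[[0,0,0],[0,0,0],[0,0,0],[0,0,0],[0,0,0]]'

```text
t: 31.63
position: [0.5138, 0.3806, 0.0363]
eef_rot: [2.018, 2.404, 0.002]
force: [0.2, -0.3, -2.5]
width: 0.0083
```

```bash
python3 st.py
```

```text
tcp [0.5138 0.3806 0.0363] foot [ 0.4803  0.5726 -0.0289] guard 0.5695 0.1525 F [ 0.2 -0.3 -2.5] M [ 0.036 -0.075  0.004] w 0.008300456886304953 j [-0.76  1.    0.09  1.65 -0.16  0.49 -0.39]
```

Request:
carry_out --linear '[[0,0,0.05],[0,0,0],[0,0,0.05],[0,0,0],[0,0,0]]' --turn '[[0,0,0],[0,0,0],[0,0,0],[0,0,0],[0,0,0]]'

```text
t: 32.05
position: [0.5139, 0.3806, 0.0358]
eef_rot: [2.018, 2.404, 0.003]
force: [-0.1, -1.5, 5.2]
width: 0.0086
```

```bash
python3 st.py
```

```text
tcp [0.5139 0.3806 0.0358] foot [ 0.4804  0.5727 -0.0294] guard 0.5695 0.1524 F [-0.1 -1.5  5.2] M [-0.165  0.362  0.032] w 0.008556559682225951 j [-0.76  1.    0.09  1.65 -0.16  0.49 -0.39]
```

Touched down on the floor. Open gently and rise.

Request:
carry_out --linear '[[0,0,0],[0,0,0],[0,0,0],[0,0,0],[0,0,0],[0,0,0]]' --turn '[[0,0,0],[0,0,0],[0,0,0],[0,0,0],[0,0,0],[0,0,0]]' --gripper 0.28

```text
t: 32.55
position: [0.5137, 0.3806, 0.0351]
eef_rot: [2.018, 2.404, 0.002]
force: [0.1, -0.3, 0.1]
width: 0.0242
```

Request:
carry_out --linear '[[0,0,-0.5],[0,0,-1.0],[0,0,-2.0],[0,0,-3.0],[0,0,-3.0],[0,0,-3.0],[0,0,-2.0],[0,0,0]]' --turn '[[0,0,0],[0,0,0],[0,0,0],[0,0,0],[0,0,0],[0,0,0],[0,0,0],[0,0,0]]'

```text
t: 33.22
position: [0.5161, 0.3824, 0.1864]
eef_rot: [2.017, 2.402, 0.018]
force: [1.1, -0.5, -0.8]
width: 0.024
```

Request:
carry_out --linear '[[2.5,-2.5,-1],[2.5,-2.5,-1],[2.5,-2.5,0],[2.5,-2.5,0],[0,0,0],[0,0,0],[0,0,0]]' --turn '[[0,0,0],[0,0,0],[0,0,0],[0,0,0],[0,0,0],[0,0,0],[0,0,0]]'

```text
t: 33.8
position: [0.3976, 0.4615, 0.2]
eef_rot: [2.017, 2.403, 0.002]
force: [0.2, -0.3, 0.7]
width: 0.0239
```

```bash
python3 st.py
python3 - <<'E'
from geo import *
import pickle
S=snapshot('side');T=snapshot('top');pickle.dump(dict(side=S,top=T),open('s5.pkl','wb'))
cv2.imwrite('pics/f_top.png',T['img'][:,:,::-1]);cv2.imwrite('pics/f_side.png',S['img'][:,:,::-1])
crop(S,130,90,250,190,6,'a36.png');crop(T,350,130,410,220,6,'a37.png')
E
```

```text
tcp [0.3976 0.4615 0.2   ] foot [0.364  0.6534 0.1346] guard 0.6435 0.2731 F [ 0.2 -0.3  0.7] M [-0.005 -0.057  0.009] w 0.02386124202045594 j [-1.03  0.74  0.17  1.68 -0.16  0.74 -0.61]
```

View pics/f_top.png

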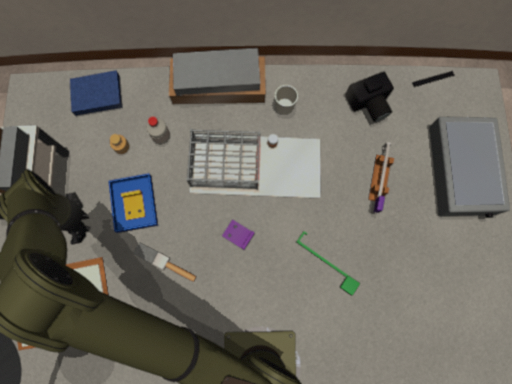

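View pics/a36.png

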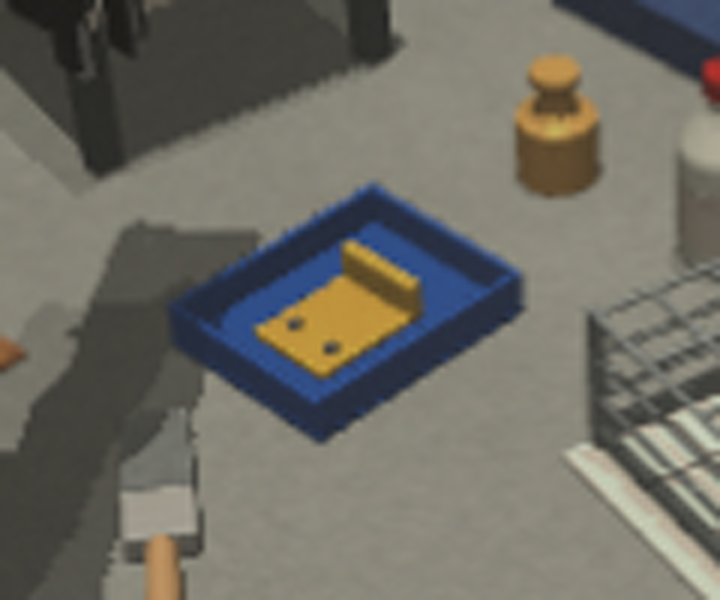

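View pics/a37.png

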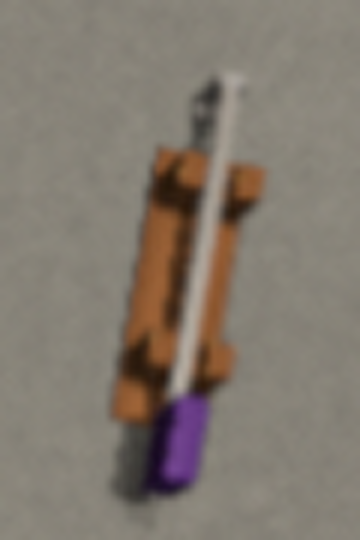

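View pics/f_side.png

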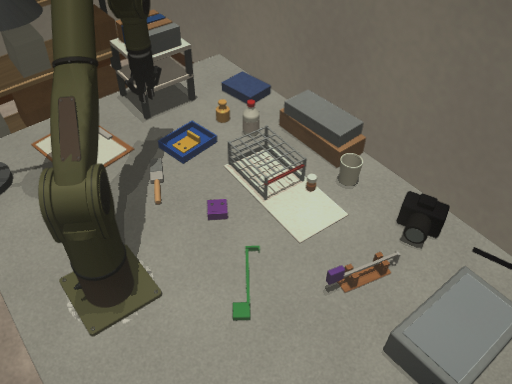

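The bracket lies flat near the middle of the tray (top px ≈(134,206)). The rod lies in both notches as at the start, with its tip at crop (235,78) as before. The jar, cup, bottle, weight and brush are where they were.

```bash
python3 -c "
from bench import *
print(close_job())"
```

```text
the job is handed in; nothing more can be done
None
```

The job is done and handed in at about 34 s of the 72 s allowed. No verdict was reported.

- **Getting the bracket out:** I took the hooked rod from its rest and went in level under the lintel. I tipped the hook up about 14.5° over the flange, levelled it and lowered it until it touched the plate with about 1 N. I then drew the bracket straight out along its own axis until its far end was about 20 mm outside the mouth.
- **Putting things back:** I laid the rod back in its rest, pinched the bracket by its flange and set it in the blue tray. It touched the tray floor with about 5 N.

The last pictures show:
- the bracket flat near the middle of the tray;
- the rod in both notches, in the same place in the picture as at the start;
- the jar, cup, bottle, weight and brush where they were, judged by eye rather than measured;
- the gripper clear of everything.

- **Forces:** no reading I took at the wrist was above about 7 N. The robot reports no direct contact force on the guard, so I could not check that separately.
- **What disagreed:** arm position readings wandered 1–3 mm from the commanded poses, and the two cameras differed by 2–4 mm in places. My first line-up on the flange was about 6 mm off its middle, and I corrected it before closing. Nothing else failed.

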